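# Line up the tester's consumables by height

### The arm

A 7-joint arm with a two-finger parallel gripper is mounted at the origin on a cart in front of the work surface, level with it; the furniture and walls round the work are solid. World frame = base frame: x ahead of the robot, y to its left, z up, the work surface at z = 0. Lengths are in m, angles in degrees, forces in N, time in s.
With the tool pointing down it reaches from about 0.4 to 0.85 m from the base axis. Payload 4.5 kg.
Tool frame: the origin (TCP) lies midway between the tips of the shut fingers; the grasp point (between the pads) lies 19 mm behind it; z points along the fingers, x is the direction in which the jaws open and shut, and the axes are right-handed (so a half turn about z gives the same grasp; the last joint's range is limited). The gripper opens to 88 mm and grips with 3 to 60 N. Pads are 18 mm wide; open, the fingers measure 123 mm over their backs; the gripper's body (75 mm by 187 mm) begins 45 mm behind the grasp point.
Start: joints at [-65.042, 39.483, -11.15, 89.685, 9.013, 51.709, -12.324], TCP at [0.244, 0.575, 0.239] pointing down, gripper open.
Joint ranges: [-172.22, 172.22], [-26.19, 119.32], [-84.43, 86.54], [7.71, 146.69], [-57.33, 237.33], [2.42, 119.75], [-152.13, 152.13]. Speed limits (degrees/s): [147.25, 147.25, 180, 180, 180, 180, 180].

### API

Orientations are given as [roll, pitch, yaw] about the fixed x, y, z axes, in that order (R = Rz(yaw) Ry(pitch) Rx(roll)).
In Python, from plant import arm gives the robot as it stands.
- The arm moves only by the tool servo_tool, never from a script. Its argument "steps" is one flat list of numbers, 7 for each row, row after row: the shift along the tool's x, y, z in mm, then the turn, a rotation vector about the tool's x, y, z in degrees, then the opening, from -1 (shut) to 1 (fully open), so that 0 is half open. A call has 1 to 8 rows; each row is the pose to reach, as a shift and turn from the pose commanded when the call began, along the tool's axes at that moment; what a row does not reach only later rows make up. A row lasts 1/8 s, in which the tool goes at most 62.5 mm and 10.7 degrees, less where a joint would pass 70% of its speed; a pose out of reach is approached as far as the arm can. A call with a gripper value outside its range is refused whole. The fingers move at their own pace and stop on an object; the grip force is fixed at half the most. Time passes only in rows, so rows that repeat a pose let the fingers close. It gives the time, the measured TCP pose, the force and the opening at its end, in the units of the state.
- arm.sense(): the state, without advancing time (a new reading comes with each control period).
- arm.grab_frame(name): name is "scene" or "top"; returns the picture (400x640x3 uint8, red, green, blue); there is no depth.
- arm.calibration(name): a dict with "vertical_fov" (degrees; the focal length in pixels is half the picture's height over the tangent of half this angle, whatever the lens; pixels are square), "cx", "cy" (the principal point, pixels), "distortion" ([k1, k2, p1, p2, k3] as OpenCV has them; the pictures are not rectified), "rvec" (rotation vector, rad) and "tvec" (3), from world to camera coordinates, as OpenCV has them. Camera axes: x right, y down, z forward; pixel columns grow to the right and rows downward; lengths in m; the calibration is good to about 2 mm. A picture is of the moment at which its call begins. calibration takes no time and is no camera call.
- arm.job_done(): hands the job in, once; it reports no verdict.
The state is a dict: "time": time; "q": joint angles; "qvel": joint speeds; "tau": joint torques, N m; "eef_pos": TCP position; "tool_rot": TCP orientation; "wrist_force": force on the tool from outside, world axes, zero at the start; "ft_torque": the same for the moment, N m; "width": opening from 0.0 (shut) to 1.0 (fully open).
Only numpy, scipy, OpenCV 4.12 (cv2) and the standard library are available. Lean on these libraries where they do the work, as an engineer would, in place of code of your own. Each camera call takes 0.05 s, during which the arm holds its last target.

### The job

Line up the four consumables on the rail beside the testing machine in order of height, one standing centred on each rubber pad: the lowest (the small black tape roll) on the pad next to the small round stud, then the grease tin, the bead jar, and the tallest (the oil bottle) on the pad next to the upright block. Keep them upright all the time, and let go of them all.

Things in the scene. Friction and masses are not known exactly. Their poses are not given: they have to be found in the camera images.
- tape_mid (a point): small roll of black tape, the lowest of the four, lying flat: 57 to 59 mm across, 19 mm high, loose. The point is its centre, half-way up; z axis up. Grip it across its outside. The four loose things start standing apart along the front of the desk, two left of its middle and two right, in changing places.
- tin_mid (a point): low round grey tin with a pale ribbed screw lid, second lowest: 57 mm across at the lid (body 55 mm), 32 mm high, loose, upright. The point is its centre, half-way up; z axis up. Grip it low, across the body. The fixed testing machine stands close behind some starting places: reach down there with the fingers closing along y (the gripper's wide side along y).
- jar_mid (a point): small round jar of beads with white label and black screw cap (not the grey-lidded jar that stands back), second tallest: 46 mm across, 74 mm high, loose, upright. The point is its centre, half-way up; z axis up. Grip it round the body. Carry all things round the front of the testing machine, not across it: its base fills x > 0.48, y from -0.15 to 0.33, up to 0.29 m high, and its grips and column rise much higher at y from 0.13 to 0.29.
- oil_mid (a point): slim dark brown dropper bottle with a red pointed nozzle, the tallest: body 30 mm across and 60 mm high, 104 mm high with the nozzle, loose, upright. The point is on its axis half of the 104 mm up (near the top of the body); z axis up. Grip it round the body, below this point.
- pad_a_top (a point): black rubber disc with a thin grey ring, 62 mm across and 3 mm thick, fixed on the flat aluminium rail. The point is the centre of its upper face (9 mm above the desk); the z axis is up, the y axis runs along the rail, the x axis across it. End pad of the row of four: the pads a, b, c, d lie in a straight line in this order, 70 mm apart, on a rail 80 mm wide and 326 mm long that stands to the right of the testing machine; its place and direction change.
- pad_b_top (a point): black rubber disc with a thin grey ring, 62 mm across and 3 mm thick, fixed on the flat aluminium rail. The point is the centre of its upper face (9 mm above the desk); the z axis is up, the y axis runs along the rail, the x axis across it. Second in the row, next to pad a.
- pad_c_top (a point): black rubber disc with a thin grey ring, 62 mm across and 3 mm thick, fixed on the flat aluminium rail. The point is the centre of its upper face (9 mm above the desk); the z axis is up, the y axis runs along the rail, the x axis across it. Third in the row, next to pad d.
- pad_d_top (a point): black rubber disc with a thin grey ring, 62 mm across and 3 mm thick, fixed on the flat aluminium rail. The point is the centre of its upper face (9 mm above the desk); the z axis is up, the y axis runs along the rail, the x axis across it. The other end pad of the row.
- stop_round: small round steel stud, 16 mm across (20 mm at the foot) and 10 mm high, fixed on the rail 45 mm beyond one of the two end pads (a or d, it changes). It marks the end where the lowest thing goes. Origin at the centre of its foot.
- stop_block: upright aluminium block, 56 mm wide (across the rail), 12 mm thick, 30 mm high, fixed on the rail 45 mm beyond the other end pad. It marks the end where the tallest thing goes. Origin at the centre of its foot.
Mind the look-alikes: they are no part of the job. Leave any yellow look-alike of the part that bears tape_mid alone.

How it is judged:
By the outcome, as a careful person would: the job done as asked, in the order asked, and still so for the second after the job is handed in, with the robot touching nothing.
It also fails if it takes over 128 s, if anything falls off the work surface, if the arm or the gripper's body presses on something with over 40 N, if the wrist force passes 120 N, or if a joint passes its speed limit or range.

## Working session

There is one attempt and no reset: what is moved stays moved. The work goes in short steps, Python scripts to look and compute and a tool call to move; the robot and the scene stay as the last step left them, time stands still between calls to the robot, and variables do not carry over. Pictures are saved under pics/ and viewed, and the job is handed in when it is done.

Besides the shell and the picture viewer there is one more tool, called after ">>>" as name(argument=value, ...) on one line, values as JSON. servo_tool: Moves the arm, as the interface text tells. Its arguments: {"type":"object","properties":{"steps":{"type":"array"}},"required":["steps"]}

```bash
ls; mkdir -p pics; python3 - <<'E'
from plant import arm
import cv2
for n in("scene","top"):
    f=arm.grab_frame(n);cv2.imwrite(f"pics/{n}0.png",f[:,:,::-1]);print(arm.calibration(n))
print(arm.sense())
E
```

```text
pics
{'vertical_fov': 42.03003289653297, 'cx': 319.96796211802916, 'cy': 199.96253864654963, 'distortion': array([-0.15098436,  0.        ,  0.        ,  0.        ,  0.        ]), 'rvec': array([ 2.10857194, -0.78148128,  0.36321386]), 'tvec': array([-0.40536416,  0.25367627,  1.21720605])}
{'vertical_fov': 55.50591929434493, 'cx': 324.73121366020706, 'cy': 194.26001805082836, 'distortion': array([-0.03740055,  0.        ,  0.        ,  0.        ,  0.        ]), 'rvec': array([ 2.11074386, -2.17433426,  0.1616381 ]), 'tvec': array([-0.00811699,  0.53182058,  1.178391  ])}
{'time': 0.1, 'q': array([-65.04340232,  39.52845545, -11.14679786,  89.73671587,
         9.01216405,  51.70915473, -12.32440565]), 'qvel': array([ 0.02201548, -0.09809734, -0.08118304, -0.17438972, -0.00454448,
       -0.02323682, -0.0637835 ]), 'tau': array([-3.96259231e-03, -5.28507221e+01, -1.27194721e+00, -1.53839743e+01,
       -5.26038988e-02,  1.91854473e-03,  3.97817075e-05]), 'eef_pos': array([0.24421617, 0.57471591, 0.23800032]), 'tool_rot': array([1.79994768e+02, 9.23244829e-02, 6.69849727e+01]), 'wrist_force': array([-0.83790252, -0.62143875, -0.82815484]), 'ft_torque': array([ 0.02008175,  0.04493977, -0.03166675]), 'width': 0.9993805637623507}
```

View pics/scene0.png

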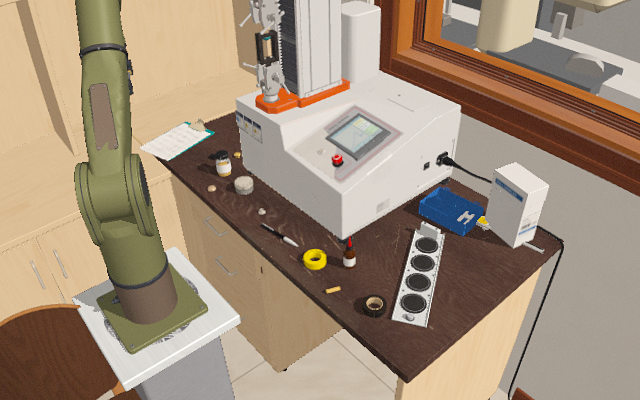

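View pics/top0.png

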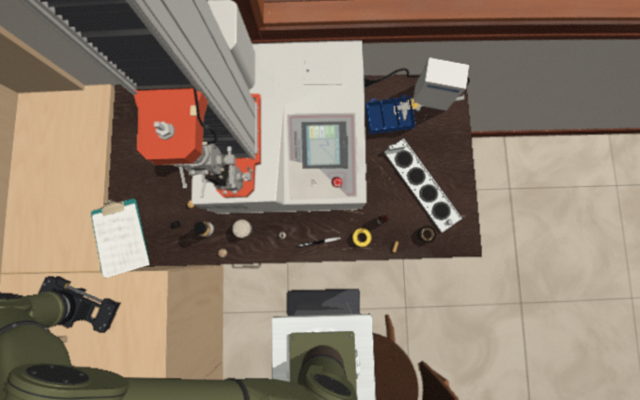

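```bash
python3 - <<'E'
import cv2
s=cv2.imread('pics/scene0.png');t=cv2.imread('pics/top0.png')
cv2.imwrite('pics/c1.png',cv2.resize(s[215:335,290:450],None,fx=5,fy=5,interpolation=2))
cv2.imwrite('pics/c2.png',cv2.resize(t[130:260,340:480],None,fx=5,fy=4.5,interpolation=2))
cv2.imwrite('pics/c3.png',cv2.resize(t[190:270,160:320],None,fx=5,fy=5,interpolation=2))
cv2.imwrite('pics/c4.png',cv2.resize(s[140:210,195:275],None,fx=8,fy=8,interpolation=2))
E
```

```text
(no output)
```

View pics/c1.png

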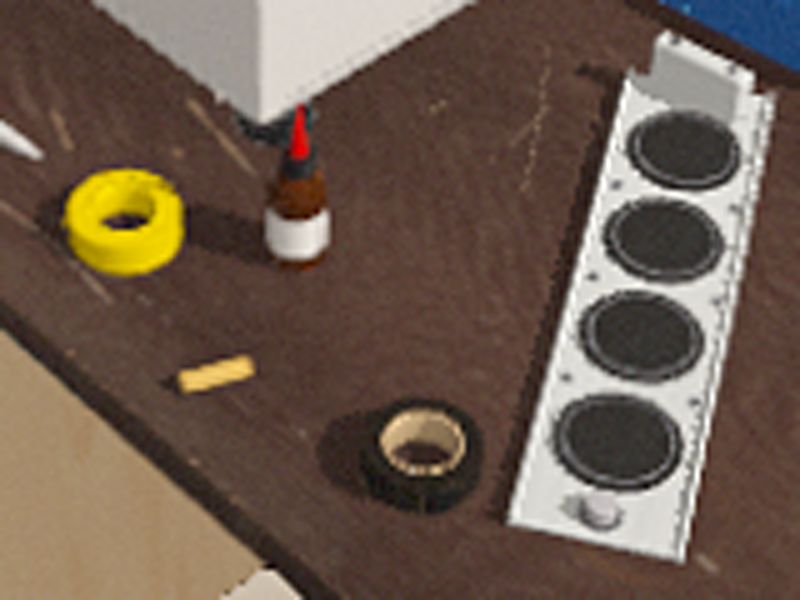

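View pics/c2.png

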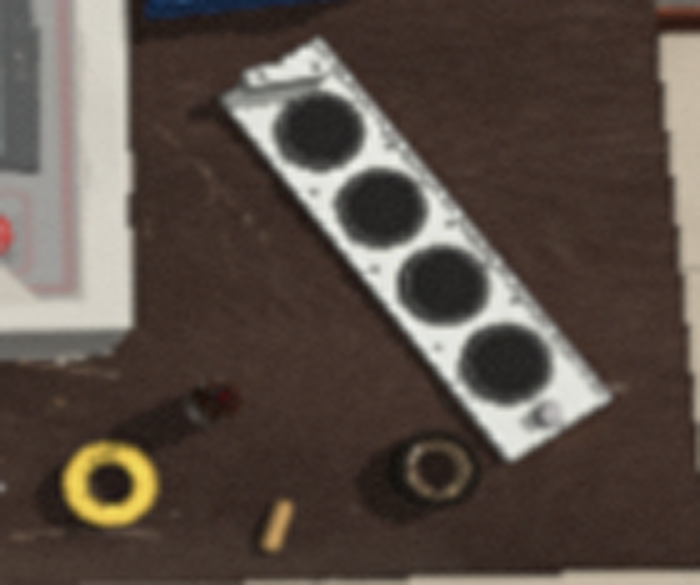

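View pics/c3.png

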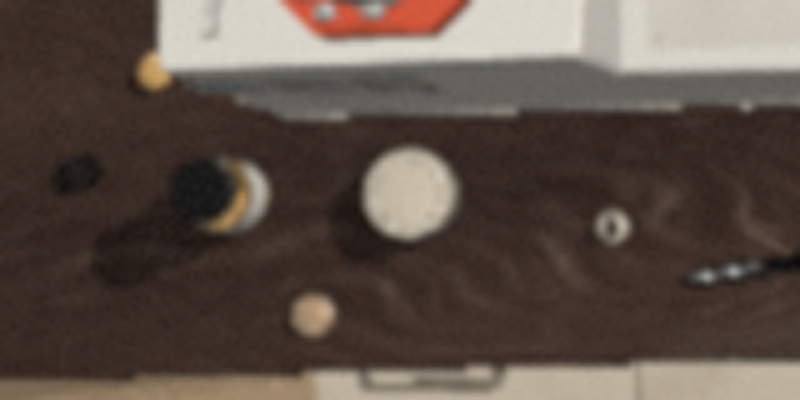

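View pics/c4.png

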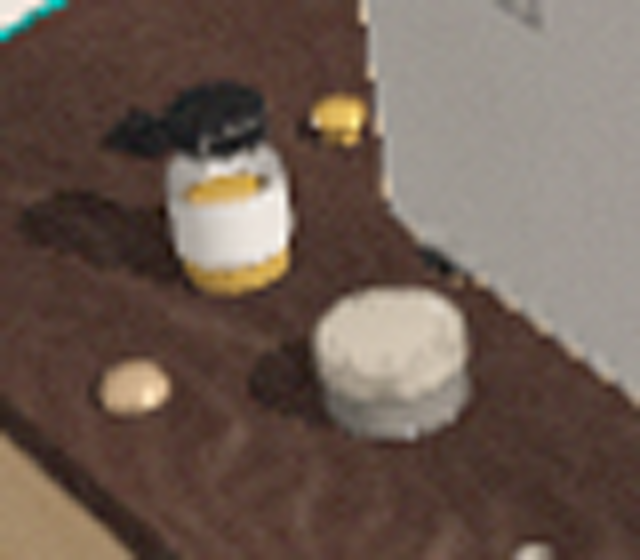

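```bash
cat > h.py <<'E'
import numpy as np, cv2
from plant import arm
def K(c):
    f=200/np.tan(np.radians(c['vertical_fov']/2)); return np.array([[f,0,c['cx']],[0,f,c['cy']],[0,0,1]])
def ray(n,p):
    c=arm.calibration(n);R=cv2.Rodrigues(c['rvec'])[0]
    u=cv2.undistortPoints(np.array([[p]],float),K(c),c['distortion'])[0,0]
    return -R.T@c['tvec'], R.T@np.array([u[0],u[1],1])
def onz(n,p,z):
    o,d=ray(n,p);return o+d*(z-o[2])/d[2]
def proj(n,X):
    c=arm.calibration(n);return cv2.projectPoints(np.array(X,float).reshape(-1,3),c['rvec'],c['tvec'],K(c),c['distortion'])[0][:,0]
def blobs(m,amin=15):
    n,l,s,ce=cv2.connectedComponentsWithStats(m.astype(np.uint8))
    return [(s[i],ce[i]) for i in range(1,n) if s[i][4]>=amin]
def circ(c,r,z,n=72):
    a=np.linspace(0,2*np.pi,n);return np.c_[c[0]+r*np.cos(a),c[1]+r*np.sin(a),np.full(n,z)]
E
python3 - <<'E'
from h import *
for n in('scene','top'):
    im=cv2.imread(f'pics/{n}0.png');g=im.max(2).astype(int)
    # pads: dark within rail; rail mask
    x0,y0,x1,y1=(385,215,450,335) if n=='scene' else (375,130,470,240)
    roi=g[y0:y1,x0:x1]
    rail=(roi>120).astype(np.uint8)
    cnt=max(cv2.findContours(rail,cv2.RETR_CCOMP,cv2.CHAIN_APPROX_NONE)[0],key=cv2.contourArea)
    fill=np.zeros_like(rail);cv2.drawContours(fill,[cnt],-1,1,-1)
    for s,c in blobs((fill>0)&(roi<100),30): print(n,'pad',s[2:],c+[x0,y0],onz(n,c+[x0,y0],.009).round(4))
E
```

```text
scene pad [ 23  15 257] [426.45914397 244.87159533] [ 0.6502 -0.2931  0.009 ]
scene pad [ 24  17 282] [422.40780142 262.53900709] [ 0.5919 -0.3299  0.009 ]
scene pad [ 25  18 328] [417.94512195 281.86890244] [ 0.5328 -0.3673  0.009 ]
scene pad [ 26  19 369] [412.84552846 302.81571816] [ 0.4732 -0.4044  0.009 ]
top pad [ 17  17 225] [403.22666667 158.64444444] [ 0.6486 -0.2897  0.009 ]
top pad [ 18  17 228] [415.75438596 175.8245614 ] [ 0.5889 -0.3277  0.009 ]
top pad [ 17  17 230] [428.03478261 193.0173913 ] [ 0.5301 -0.3646  0.009 ]
top pad [ 18  18 236] [440.66101695 210.44915254] [ 0.4711 -0.4021  0.009 ]
```

```bash
python3 - <<'E'
from h import *
def hsv(n): return cv2.cvtColor(cv2.imread(f'pics/{n}0.png'),cv2.COLOR_BGR2HSV).astype(int)
def roi(m,b):
    o=np.zeros_like(m);o[b[1]:b[3],b[0]:b[2]]=m[b[1]:b[3],b[0]:b[2]];return o
S=hsv('scene');T=hsv('top')
def rep(tag,n,m,b,z):
    for s,c in blobs(roi(m,b),12):
        bx=np.array([s[0]+(s[2]-1)/2,s[1]+(s[3]-1)/2]); print(tag,n,'bbox',s,'cen',c.round(1),'at z',z,onz(n,c,z).round(4),'bbox',onz(n,bx,z).round(4))
H,s_,V=0,1,2
rep('tape core','top',T[...,V]>95,(412,222,440,248),.018)
rep('tape core','scene',S[...,V]>110,(362,292,388,318),.018)
rep('tin lid','top',T[...,V]>120,(228,216,256,242),.032)
rep('tin','scene',(S[...,V]>110)&(S[...,1]<90),(232,174,256,197),.016)
rep('jar cap','top',T[...,V]<40,(190,218,208,236),.074)
rep('jar cap','scene',S[...,V]<45,(212,148,230,162),.066)
rep('jar body','scene',(S[...,V]>110),(212,156,235,178),.028)
red=lambda A:((A[...,0]<6)|(A[...,0]>174))&(A[...,1]>150)&(A[...,V]>60)
rep('noz','top',red(T),(370,210,395,230),.09)
rep('noz','scene',red(S),(340,233,358,275),.09)
rep('label','scene',(S[...,V]>130)&(S[...,1]<80),(340,250,358,275),.03)
E
python3 -c "
import cv2
s=cv2.imread('pics/scene0.png');t=cv2.imread('pics/top0.png')
a=cv2.resize(s[230:275,335:365],(400,600),interpolation=0);b=cv2.resize(t[205:245,365:395],(400,600),interpolation=0)
cv2.imwrite('pics/c5.png',cv2.hconcat([a,b]))"
```

```text
tape core top bbox [434 222   6   8  25] cen [437.5 224.3] at z 0.018 [ 0.4256 -0.3856  0.018 ] bbox [ 0.4218 -0.3822  0.018 ]
tape core top bbox [422 229   4  11  14] cen [422.9 233.6] at z 0.018 [ 0.3972 -0.3361  0.018 ] bbox [ 0.3958 -0.3381  0.018 ]
tape core scene bbox [366 297  17  13 128] cen [374.1 302.2] at z 0.018 [ 0.4011 -0.348   0.018 ] bbox [ 0.3991 -0.3497  0.018 ]
tin lid top bbox [233 220  18  18 255] cen [241.4 228.2] at z 0.032 [0.431  0.2452 0.032 ] bbox [0.43  0.245 0.032]
tin scene bbox [234 176  20  19 288] cen [244.  184.3] at z 0.016 [0.4372 0.2475 0.016 ] bbox [0.4339 0.2453 0.016 ]
jar cap top bbox [190 222  16  14 137] cen [198.  228.8] at z 0.074 [0.43   0.3708 0.074 ] bbox [0.431  0.3724 0.074 ]
jar cap scene bbox [212 151  16   9  75] cen [218.5 154.4] at z 0.066 [0.4314 0.3749 0.066 ] bbox [0.4319 0.3697 0.066 ]
jar body scene bbox [216 158  16  19 238] cen [223.5 167. ] at z 0.028 [0.432  0.3553 0.028 ] bbox [0.432 0.355 0.028]
noz scene bbox [348 236   4  11  32] cen [349.5 242.1] at z 0.09 [ 0.4439 -0.2155  0.09  ] bbox [ 0.4466 -0.2127  0.09  ]
label scene bbox [344 257  12  10  94] cen [349.6 261.8] at z 0.03 [ 0.4407 -0.221   0.03  ] bbox [ 0.4412 -0.2201  0.03  ]
```

View pics/c5.png

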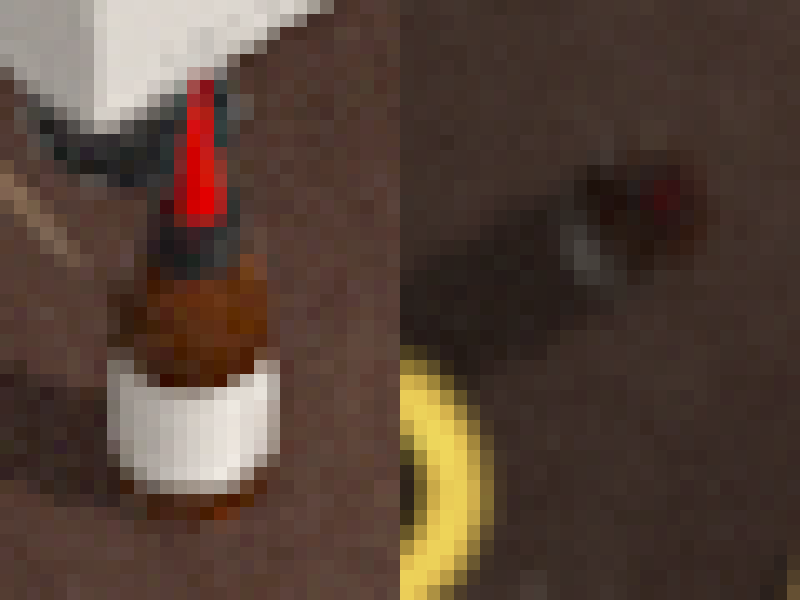

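```bash
python3 - <<'E'
from h import *
for z in(.09,.1):print('oil noz top',onz('top',(384,217.2),z).round(4))
print('oil tip scene',onz('scene',(350,236),.104).round(4))
print('oil label bottom front etc', onz('scene',(349.5,261.5),.03).round(4))
print('tape top',onz('top',(427.6,233.6),.018).round(4))
print('jar cap top c3',onz('top',(200.0,227.6),.074).round(4))
C={'tape':((.399,-.349),[(.029,0),(.029,.019)]),'tin':((.4325,.2455),[(.0275,0),(.0285,.032)]),'jar':((.431,.368),[(.023,0),(.023,.055),(.02,.074)]),'oil':((.443,-.216),[(.015,0),(.015,.05),(.003,.1)]),
 'p1':((.4722,-.4033),[(.031,.009)]),'p2':((.5315,-.3660),[(.031,.009)]),'p3':((.5904,-.3288),[(.031,.009)]),'p4':((.6494,-.2914),[(.031,.009)])}
for n in('scene','top'):
    im=cv2.imread(f'pics/{n}0.png');k=6
    big=cv2.resize(im,None,fx=k,fy=k,interpolation=0)
    for o,(c,rs) in C.items():
        for r,z in rs:
            p=proj(n,circ(c,r,z));cv2.polylines(big,[((p+.5)*k).astype(np.int32)],True,(0,255,0),1)
    A,B=(((200,145,265,205),(335,230,450,330)) if n=='scene' else ((190,210,262,245),(365,145,465,250)))
    for i,b in enumerate((A,B)): 
        q=big[b[1]*k:b[3]*k,b[0]*k:b[2]*k];cv2.imwrite(f'pics/o_{n}{i}.png',q[:600] if q.shape[0]<=600 else cv2.resize(q,None,fx=600/q.shape[0],fy=600/q.shape[0],interpolation=3))
E
```

```text
oil noz top [ 0.4477 -0.2023  0.09  ]
oil noz top [ 0.4468 -0.2007  0.1   ]
oil tip scene [ 0.4489 -0.2115  0.104 ]
oil label bottom front etc [ 0.4412 -0.2201  0.03  ]
tape top [ 0.3967 -0.3515  0.018 ]
jar cap top c3 [0.4335 0.3646 0.074 ]
```

View pics/o_scene0.png

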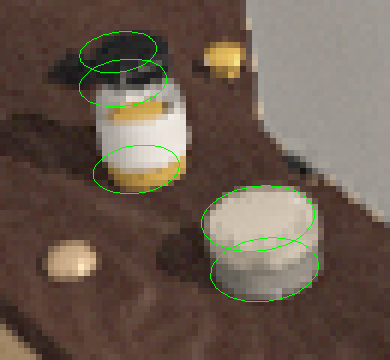

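View pics/o_scene1.png

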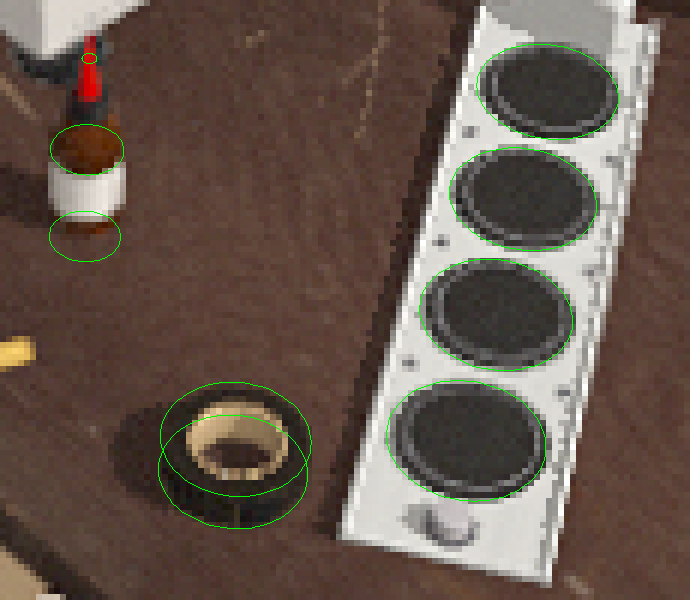

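View pics/o_top0.png

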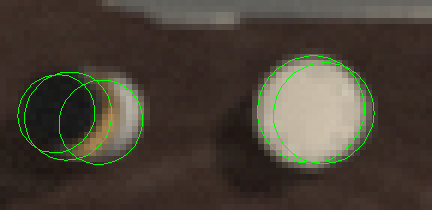

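View pics/o_top1.png

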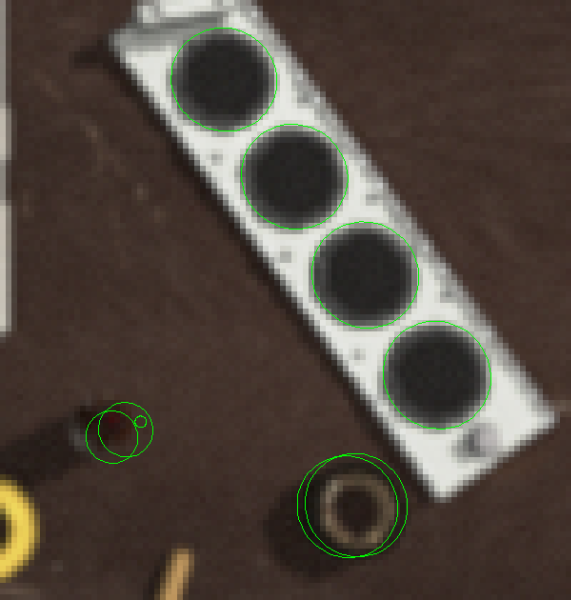

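```bash
python3 - <<'E'
from h import *
def tri(a,b):
    (o1,d1),(o2,d2)=ray('scene',a),ray('top',b);d1/=np.linalg.norm(d1);d2/=np.linalg.norm(d2)
    s=np.linalg.lstsq(np.c_[d1,-d2],o2-o1,rcond=None)[0];p,q=o1+s[0]*d1,o2+s[1]*d2;return ((p+q)/2).round(4),np.linalg.norm(p-q).round(4)
print('oil noz',tri((349.8,241),(384,217.2)))
C={'tape':((.398,-.350),[(.029,0),(.029,.019)]),'tin':((.4335,.2450),[(.0275,0),(.0285,.032)]),'jar':((.433,.365),[(.023,0),(.023,.055),(.02,.074)]),'oil':((.4485,-.207),[(.015,0),(.015,.05),(.003,.1)])}
out=[]
for n in('scene','top'):
    im=cv2.imread(f'pics/{n}0.png');k=10
    big=cv2.resize(im,None,fx=k,fy=k,interpolation=0)
    for o,(c,rs) in C.items():
        for r,z in rs:
            p=proj(n,circ(c,r,z));cv2.polylines(big,[((p+.5)*k).astype(np.int32)],True,(0,255,0),1)
        a=proj(n,[*c,.04])[0].astype(int); a=np.clip(a,0,[610,370]); out.append(big[(a[1]-14)*k:(a[1]+14)*k,(a[0]-9)*k:(a[0]+9)*k])
cv2.imwrite('pics/o2.png',cv2.vconcat([cv2.hconcat(out[:4]),cv2.hconcat(out[4:])]))
E
```

```text
oil noz (array([ 0.4508, -0.2053,  0.0818]), np.float64(0.0058))
```

View pics/o2.png

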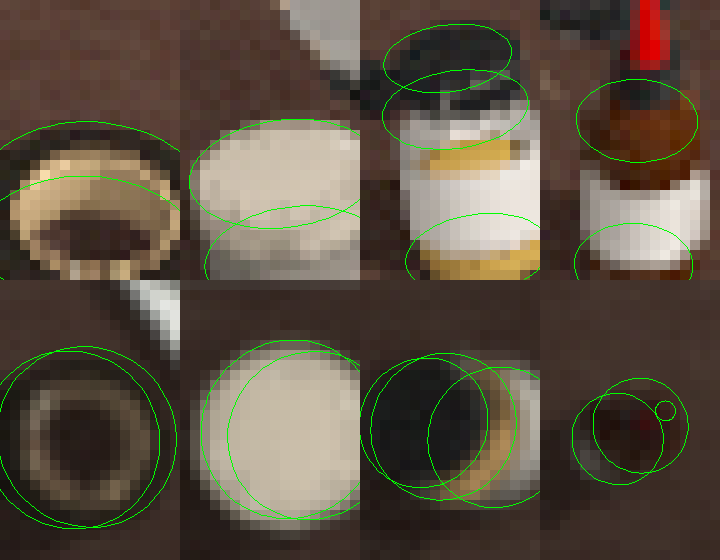

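```bash
cat >> h.py <<'E'
from scipy.spatial.transform import Rotation as Ro
def Rt(yaw,tilt=0): return Ro.from_euler('xyz',[180,0,yaw],degrees=True)*Ro.from_rotvec([tilt,0,0],degrees=True)
def go(grasp,yaw,tilt=0,tcp=False):
    s=arm.sense();R0=Ro.from_euler('xyz',s['tool_rot'],degrees=True);R=Rt(yaw,tilt)
    t=np.array(grasp,float)+(0 if tcp else .019*R.as_matrix()[:,2])
    d=R0.inv().apply(t-s['eef_pos'])*1000
    print('tcp target',t.round(4),'shift',d.round(1),'rot',(R0.inv()*R).as_rotvec(degrees=True).round(1),'t',s['time'],'w',s['width'])
E
python3 - <<'E'
from h import *
print(onz('top',(361.5,237.5),.02))
go((.34,.25,.28),30,tcp=True)
go((.40,.30,.28),30,tcp=True)
E
```

```text
[ 0.39072677 -0.13763481  0.02      ]
tcp target [0.34 0.25 0.28] shift [-261.5  215.1  -41.6] rot [ 0.   0.1 37. ] t 0.1 w 0.9993805637623507
tcp target [0.4  0.3  0.28] shift [-192.   250.8  -41.7] rot [ 0.   0.1 37. ] t 0.1 w 0.9993805637623507
```

```bash
python3 - <<'E'
from h import *
go((.35,.25,.26),67,tcp=True)
go((.40,0,.26),67,tcp=True)
E
```

```text
tcp target [0.35 0.25 0.26] shift [-257.5  224.3  -21.6] rot [ 0.   0.1 -0. ] t 0.1 w 0.9993805637623507
tcp target [0.4  0.   0.26] shift [-468.1  368.1  -21.2] rot [ 0.   0.1 -0. ] t 0.1 w 0.9993805637623507
```

>>> servo_tool(steps=[-128,112,-20,0,0,0,1,-257,224,-20,0,0,0,1,-257,224,-20,0,0,0,1,-257,224,-20,0,0,0,1,-257,224,-20,0,0,0,1,-300,260,-20,0,0,0,1,-360,300,-20,0,0,0,1,-420,340,-20,0,0,0,1])

```text
time: 1.1
eef_pos: [0.3853, 0.0948, 0.2587]
tool_rot: [180.0, -0.0, 67.0]
wrist_force: [1.4, -0.3, -0.3]
width: 1.0
```

```bash
python3 - <<'E'
from h import *
print(arm.sense()['eef_pos'],arm.sense()['q'],arm.sense()['wrist_force'])
go((.38,-.30,.22),-30,tcp=True)
go((.40,-.05,.24),20,tcp=True)
E
```

```text
[0.38528737 0.09480173 0.2586632 ] [-10.02808788  21.5437185  -14.61080449 124.82571082   9.39095062
  34.6031827   35.58792409] [ 1.37343869 -0.34197677 -0.25875344]
tcp target [ 0.38 -0.3   0.22] shift [-365.5  149.4   38.6] rot [-0. -0. 97.] t 1.1 w 1.0002013084744392
tcp target [ 0.4  -0.05  0.24] shift [-127.5   70.1   18.6] rot [ 0. -0. 47.] t 1.1 w 1.0002013084744392
```

>>> servo_tool(steps=[-45,35,10,0,0,10,0.3,-90,60,20,0,0,20,0.3,-140,80,30,0,0,30,0.3,-190,100,38,0,0,40,0.3,-240,115,38,0,0,50,0.3,-290,130,38,0,0,60,0.3,-330,140,38,0,0,70,0.3,-365,149,38,0,0,80,0.3])

```text
time: 2.1
eef_pos: [0.3787, -0.2991, 0.2205]
tool_rot: [-180.0, 0.0, -13.4]
wrist_force: [1.4, 0.0, -0.0]
width: 0.649
```

```bash
python3 - <<'E'
from h import *
# approach: pull back along heading from bottle
h=np.array([np.cos(np.radians(60)),np.sin(np.radians(60)),0])
b=np.array([.449,-.207,.047])
print(arm.sense()['q'].round(1))
go(b-h*.09+[0,0,.06],-30,45)
E
```

```text
[ 28.3  30.9   7.  115.5  -6.4  34.1  26.3]
tcp target [ 0.4107 -0.2733  0.0936] shift [ 25.2 -32.5 126.9] rot [44.7  6.5 15.7] t 2.1 w 0.6494575598800352
```

>>> servo_tool(steps=[6,-8,20,9,1.3,3.1,0.3,12,-16,40,18,2.6,6.2,0.3,18,-24,60,27,3.9,9.4,0.3,25,-32,80,36,5.2,12.5,0.3,25,-32,100,44.7,6.5,15.7,0.3,25,-32,110,44.7,6.5,15.7,0.3,25,-32,110,44.7,6.5,15.7,0.3])

```text
time: 2.98
eef_pos: [0.4114, -0.2708, 0.1109]
tool_rot: [-135.0, 0.0, -29.4]
wrist_force: [0.2, 0.5, 0.6]
width: 0.645
```

```bash
python3 - <<'E'
from h import *
h=np.array([np.cos(np.radians(60)),np.sin(np.radians(60)),0])
b=np.array([.449,-.207,.047])
print(arm.sense()['q'].round(1))
go(b-h*.05,-30,45)
go(b,-30,45)
for n in('scene','top'):
    f=arm.grab_frame(n)[:,:,::-1]; f=f[180:340,280:460] if n=='scene' else f[150:290,320:480]
    cv2.imwrite(f'pics/a_{n}.png',cv2.resize(f,None,fx=4,fy=3.7 if n=='scene' else 4,interpolation=2))
E
```

```text
[ 66.3  56.1 -22.9 108.3 -35.6  41.4  52.5]
tcp target [ 0.4307 -0.2387  0.0336] shift [ 1.1 28.2 81.2] rot [0.  0.4 0.4] t 2.975 w 0.6448845416982341
tcp target [ 0.4557 -0.1954  0.0336] shift [  1.5  -7.1 116.5] rot [0.  0.4 0.4] t 2.975 w 0.6448845416982341
```

View pics/a_scene.png

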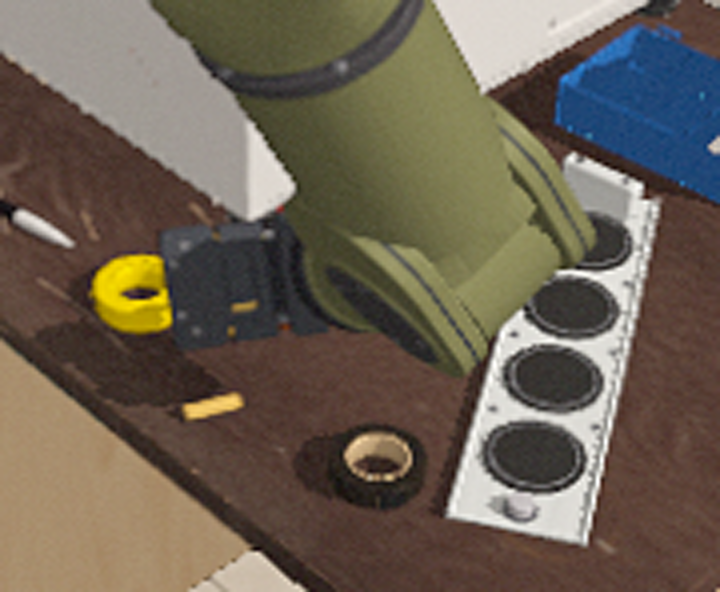

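View pics/a_top.png

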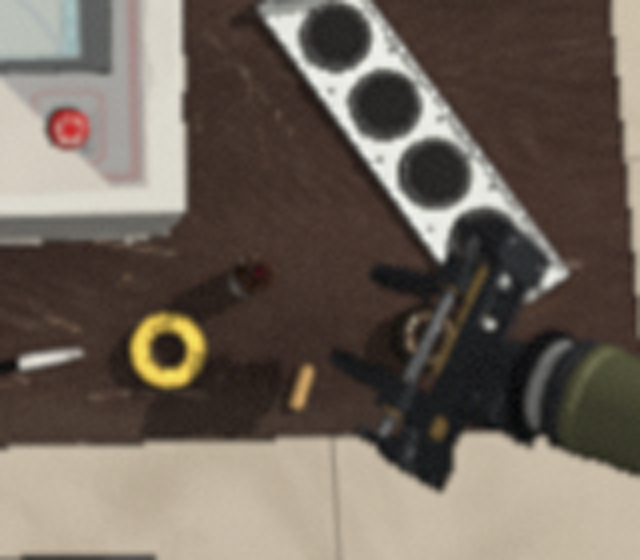

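>>> servo_tool(steps=[1,15,40,0,0.4,0.4,0.3,1,28,81,0,0.4,0.4,0.3,1,28,81,0,0.4,0.4,0.3,1,15,95,0,0.4,0.4,0.3,1,4,106,0,0.4,0.4,0.3,1,-7,116,0,0.4,0.4,0.3,1,-7,116,0,0.4,0.4,0.3])

```text
time: 3.95
eef_pos: [0.4555, -0.1955, 0.0347]
tool_rot: [-134.9, -0.1, -30.0]
wrist_force: [0.1, 0.6, -0.1]
width: 0.649
```

```bash
python3 - <<'E'
from h import *
b=np.array([.449,-.207,.047])
go(b,-30,45)
for n in('scene','top'):
    f=arm.grab_frame(n)[:,:,::-1]; f=f[180:340,280:460] if n=='scene' else f[150:290,320:480]
    cv2.imwrite(f'pics/b_{n}.png',cv2.resize(f,None,fx=4,fy=3.7 if n=='scene' else 4,interpolation=2))
E
```

```text
tcp target [ 0.4557 -0.1954  0.0336] shift [0.1 0.6 1. ] rot [-0.1 -0.   0. ] t 3.95 w 0.6485971171059702
```

View pics/b_scene.png

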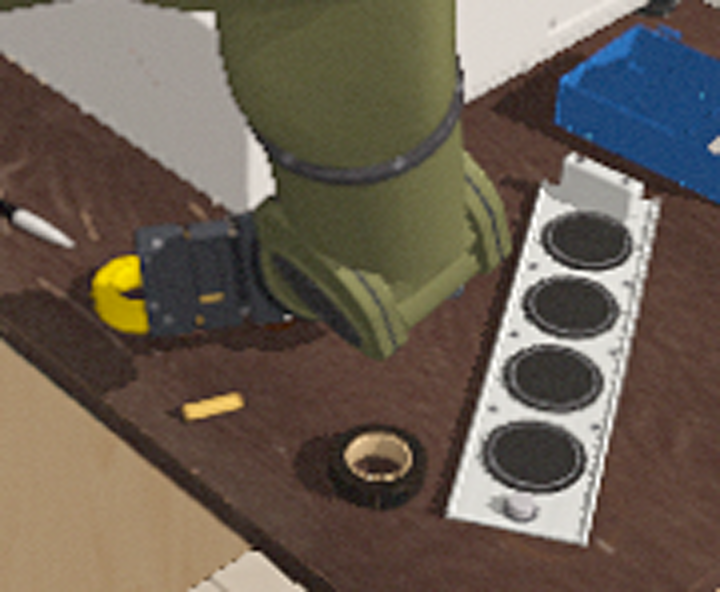

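View pics/b_top.png

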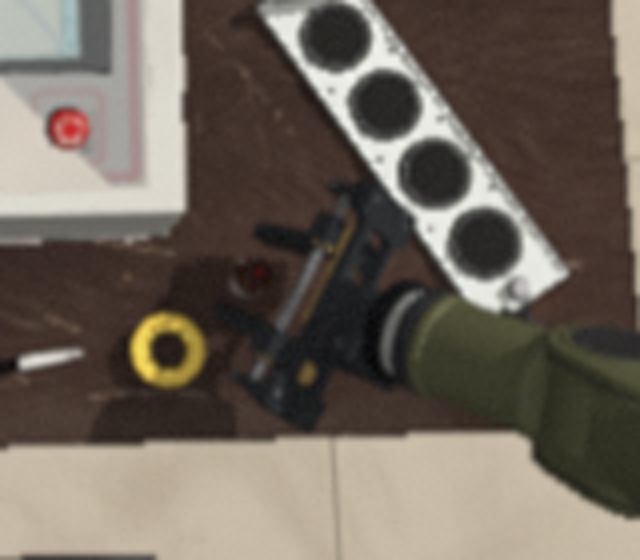

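```bash
python3 - <<'E'
from h import *
s=arm.sense()['eef_pos']
for X in ([.449,-.207,.095],[.449,-.207,.02],[.449,-.207,.047],s):
    p=proj('top',X)[0]; print(np.round(X,3),p.round(1),((p+.5-[320,150])*4).round())
f=arm.grab_frame('top')[:,:,::-1]; f=f[195:235,365:405]
cv2.imwrite('pics/b2.png',cv2.resize(f,None,fx=15,fy=15,interpolation=0))
E
```

```text
[ 0.449 -0.207  0.095] [385.8 216.6] [265. 268.]
[ 0.449 -0.207  0.02 ] [382.2 218.7] [251. 277.]
[ 0.449 -0.207  0.047] [383.4 218. ] [256. 274.]
[ 0.455 -0.197  0.034] [379.7 216.6] [241. 269.]
```

View pics/b2.png

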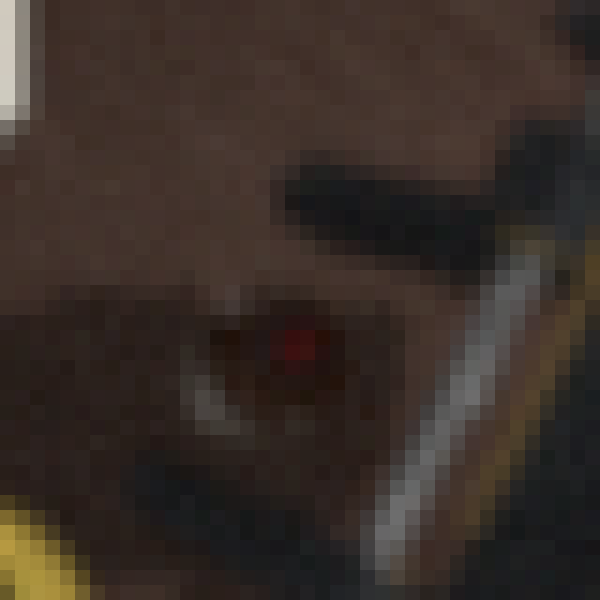

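```bash
python3 - <<'E'
from h import *
for p,z in (((384.3,217.6),.095),((382.8,219.0),.05),((382.5,219.3),.05)): print(onz('top',p,z).round(4))
s=arm.sense();R=Ro.from_euler('xyz',s['tool_rot'],degrees=True)
for b in ([.446,-.204,.047],[.449,-.207,.047]): print((R.inv().apply(np.array(b)-s['eef_pos'])*1000).round(1))
E
```

```text
[ 0.446  -0.2023  0.095 ]
[ 0.4456 -0.2044  0.05  ]
[ 0.4447 -0.2034  0.05  ]
[ -4.2  -2.6 -16.6]
[ -0.1  -1.8 -17.3]
```

>>> servo_tool(steps=[-2,-1,1.5,0,0,0,0.3,-2,-1,1.5,0,0,0,0.0,-2,-1,1.5,0,0,0,-0.3,-2,-1,1.5,0,0,0,-0.5,-2,-1,1.5,0,0,0,-0.7,-2,-1,1.5,0,0,0,-0.7])

```text
time: 4.85
eef_pos: [0.4541, -0.1943, 0.0332]
tool_rot: [-135.0, -0.0, -30.2]
wrist_force: [0.4, -0.0, -0.5]
width: 0.338
```

```bash
python3 - <<'E'
from h import *
print(arm.sense()['wrist_force'],arm.sense()['width'])
f=arm.grab_frame('top')[:,:,::-1]; f=f[195:235,365:405]
cv2.imwrite('pics/b3.png',cv2.resize(f,None,fx=15,fy=15,interpolation=0))
E
```

```text
[ 0.39864377 -0.00334822 -0.51210175] 0.3382605715109732
```

View pics/b3.png

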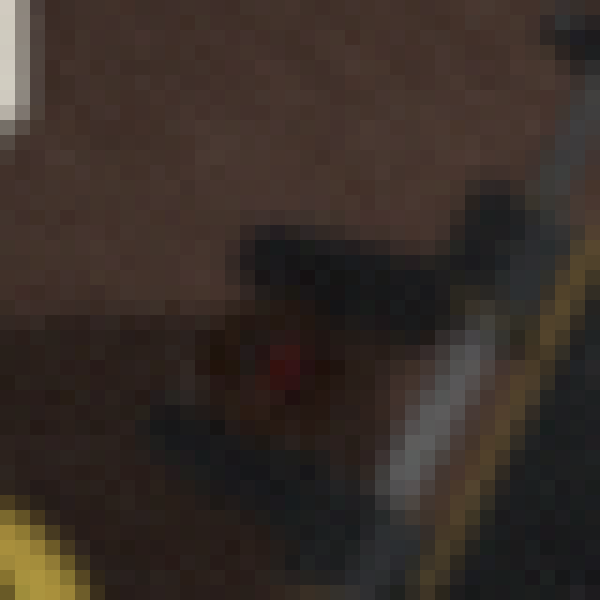

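>>> servo_tool(steps=[0,-14,-14,0,0,0,-0.7,0,-30,-30,0,0,0,-0.7,0,-50,-50,0,0,0,-0.7,0,-60,-60,0,0,0,-0.7,0,-60,-60,0,0,0,-0.7])

```text
time: 5.52
eef_pos: [0.454, -0.1945, 0.1184]
tool_rot: [-135.0, -0.1, -30.1]
wrist_force: [0.5, -0.4, -1.3]
width: 0.333
```

```bash
python3 - <<'E'
from h import *
for n in('scene','top'):
    f=arm.grab_frame(n)[:,:,::-1]; f=f[180:340,280:460] if n=='scene' else f[170:250,340:440]
    cv2.imwrite(f'pics/d_{n}.png',cv2.resize(f,None,fx=4,fy=3.7,interpolation=2) if n=='scene' else cv2.resize(f,None,fx=7,fy=7,interpolation=2))
print(arm.sense()['q'].round(1))
print(onz('top',(383.5,219),.095))
go((.50,-.33,.147),-58,45)
go((.6494,-.2914,.10),-58,45)
E
```

```text
[ 61.5  55.4 -28.9 114.8 -42.6  31.   51.8]
[ 0.44184213 -0.19967212  0.095     ]
tcp target [ 0.5114 -0.3229  0.1336] shift [114.6  46.5 -69.6] rot [ 0.  19.7 19.7] t 5.625 w 0.33729627087494685
tcp target [ 0.6608 -0.2843  0.0866] shift [224.4   3.   40.3] rot [ 0.  19.7 19.7] t 5.625 w 0.33729627087494685
```

View pics/d_scene.png

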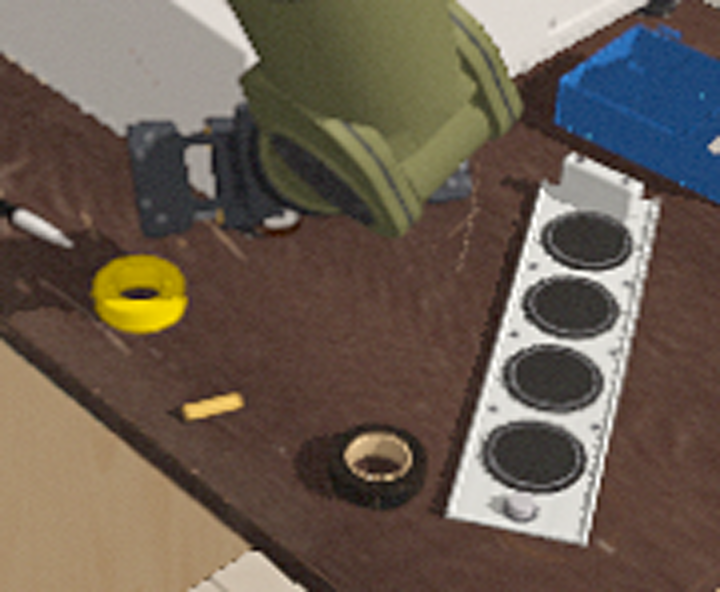

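View pics/d_top.png

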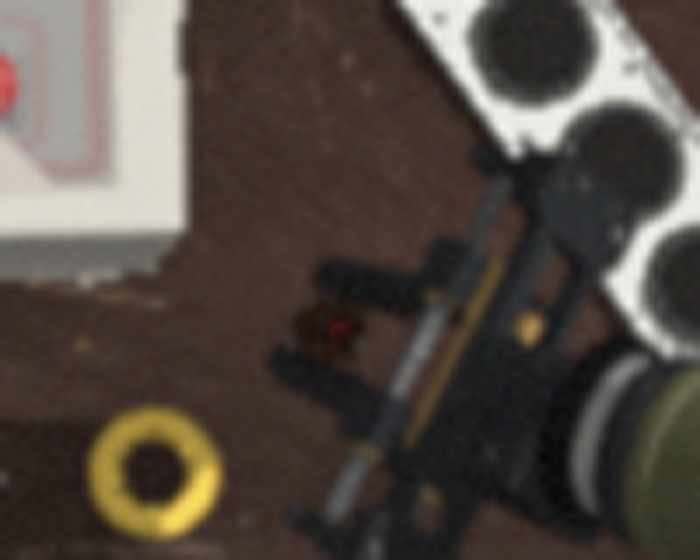

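```bash
python3 - <<'E'
from h import *
s=arm.sense();R=Ro.from_euler('xyz',s['tool_rot'],degrees=True);print(s['eef_pos'])
for z in(.17,.18,.187):
  b=onz('top',(388.1,216.2),z);d=b-s['eef_pos'];print(b.round(4),'lat',d@[.866,-.5,0]*1000,'h',d@[.5,.866,0]*1000)
f=arm.grab_frame('top')[:,:,::-1]
cv2.imwrite('pics/b4.png',cv2.resize(f[197:237,370:410],None,fx=15,fy=15,interpolation=0))
E
```

```text
[ 0.45357836 -0.19435137  0.11735585]
[ 0.4433 -0.2015  0.17  ] lat -5.321939631909595 h -11.373324437043605
[ 0.4424 -0.1999  0.18  ] lat -6.925539584992036 h -10.366490157006837
[ 0.4418 -0.1987  0.187 ] lat -8.048059552149713 h -9.661706160981085
```

View pics/b4.png

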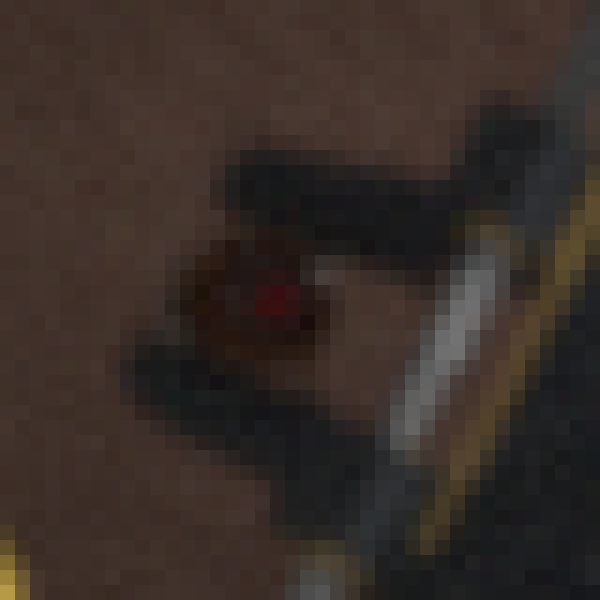

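```bash
python3 - <<'E'
from h import *
p=np.array([.6494-.0025,-.2914-.0016,.047+.009])
go(p+[0,0,.05],-58,45); go((.55,-.28,.13),-45,45)
E
```

```text
tcp target [ 0.6583 -0.2859  0.0926] shift [223.1   0.5  33.9] rot [ 0.  19.7 19.6] t 5.675 w 0.33630820457795685
tcp target [ 0.5595 -0.2705  0.1166] shift [129.9   9.3  -8.7] rot [-0.  10.5 10.4] t 5.675 w 0.33630820457795685
```

>>> servo_tool(steps=[30,2,-4,0,2.5,2.5,-0.7,65,5,-8,0,5,5,-0.7,100,7,-9,0,8,8,-0.7,130,9,-9,0,10.5,10.5,-0.7,165,6,8,0,14,14,-0.7,200,3,24,0,18,18,-0.7,223,0.5,34,0,19.7,19.6,-0.7,223,0.5,34,0,19.7,19.6,-0.7])

```text
time: 6.68
eef_pos: [0.659, -0.2841, 0.0923]
tool_rot: [-134.9, 0.1, -57.8]
wrist_force: [-0.2, -0.5, -1.1]
width: 0.337
```

```bash
python3 - <<'E'
from h import *
p=np.array([.6494-.0025,-.2914-.0016,.047+.009])
print(arm.sense()['q'].round(1))
go(p+[0,0,.01],-58,45); go(p,-58,45)
for n in('scene','top'):
    f=arm.grab_frame(n)[:,:,::-1]; f=f[160:320,330:510] if n=='scene' else f[120:200,360:460]
    cv2.imwrite(f'pics/e_{n}.png',cv2.resize(f,None,fx=4,fy=3.7,interpolation=2) if n=='scene' else cv2.resize(f,None,fx=7,fy=7,interpolation=2))
E
```

```text
[ 54.6  62.  -32.4  97.3 -55.   18.   35.7]
tcp target [ 0.6583 -0.2859  0.0526] shift [ 1.2 29.3 27. ] rot [-0.1  0.2  0.1] t 6.675 w 0.337293035804538
tcp target [ 0.6583 -0.2859  0.0426] shift [ 1.2 36.3 34. ] rot [-0.1  0.2  0.1] t 6.675 w 0.337293035804538
```

View pics/e_scene.png

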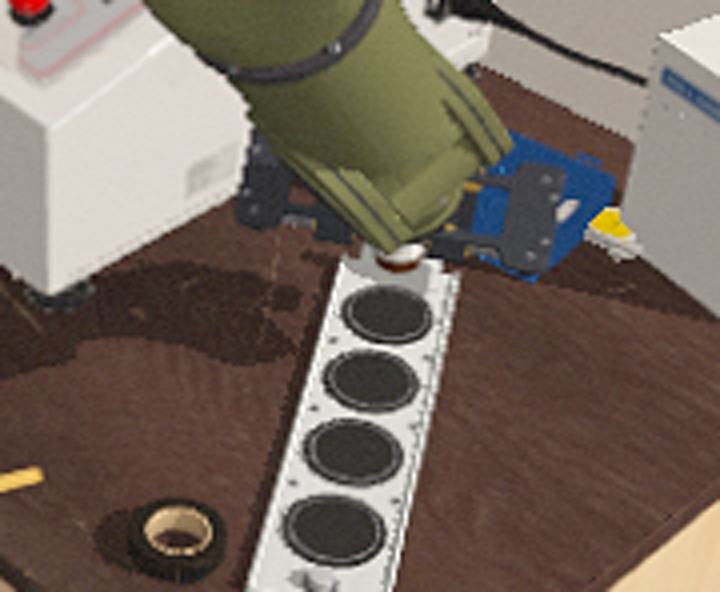

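View pics/e_top.png

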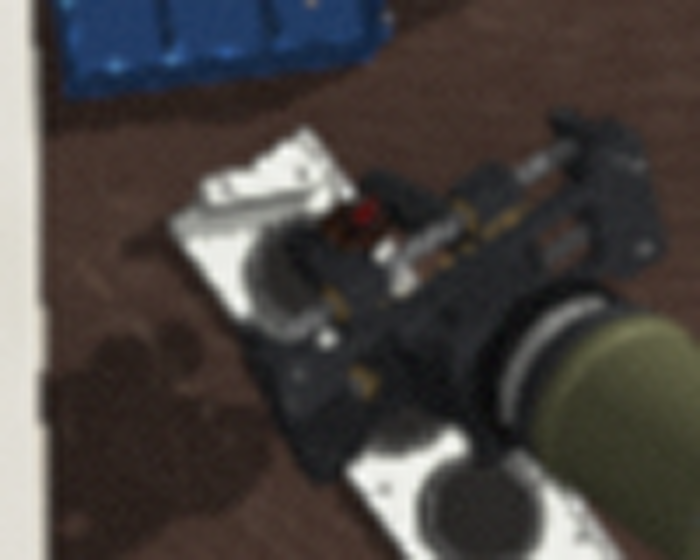

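```bash
python3 - <<'E'
from h import *
for z in (.15,.158): print(onz('top',(411.6,149.8),z).round(4))
c=[.6494,-.2914]
p=proj('scene',circ(c,.015,.059)); i=p[:,1].argmax(); print('pred base bottom',p[i].round(1),p[:,0].min(),p[:,0].max())
f=arm.grab_frame('scene')[:,:,::-1]
cv2.imwrite('pics/e3.png',cv2.resize(f[220:260,410:450],None,fx=14,fy=14,interpolation=0))
E
```

```text
[ 0.6405 -0.2857  0.15  ]
[ 0.6384 -0.2838  0.158 ]
pred base bottom [428.7 234.1] 422.04322539266747 433.7230953352694
```

View pics/e3.png

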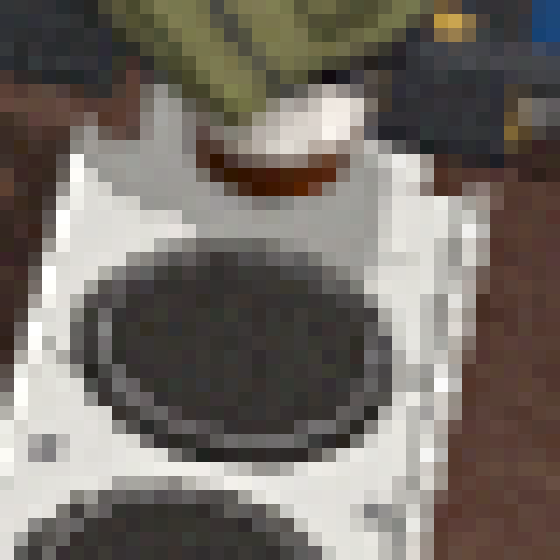

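>>> servo_tool(steps=[1,15,13,0,0.2,0.1,-0.7,1,26,24,0,0.2,0.1,-0.7,1,32,30,0,0.2,0.1,-0.7,1,34.5,32.5,0,0.2,0.1,-0.7,1,36,34,0,0.2,0.1,-0.7,1,36,34,0,0.2,0.1,-0.7])

```text
time: 7.58
eef_pos: [0.6583, -0.2873, 0.0445]
tool_rot: [-134.9, -0.1, -58.1]
wrist_force: [0.5, 0.6, -0.6]
width: 0.336
```

```bash
python3 - <<'E'
from h import *
p=np.array([.6494-.0025,-.2914-.0016,.047+.009])
print(arm.sense()['wrist_force'])
go(p,-58,45)
f=arm.grab_frame('scene')[:,:,::-1]
cv2.imwrite('pics/e4.png',cv2.resize(f[215:265,405:455],None,fx=12,fy=12,interpolation=0))
f=arm.grab_frame('top')[:,:,::-1]
cv2.imwrite('pics/e5.png',cv2.resize(f[135:175,385:425],None,fx=14,fy=14,interpolation=0))
E
```

```text
[ 0.47940855  0.5975946  -0.55373304]
tcp target [ 0.6583 -0.2859  0.0426] shift [-1.2  0.8  1.9] rot [-0.1 -0.2  0. ] t 7.575 w 0.33591592273839666
```

View pics/e4.png

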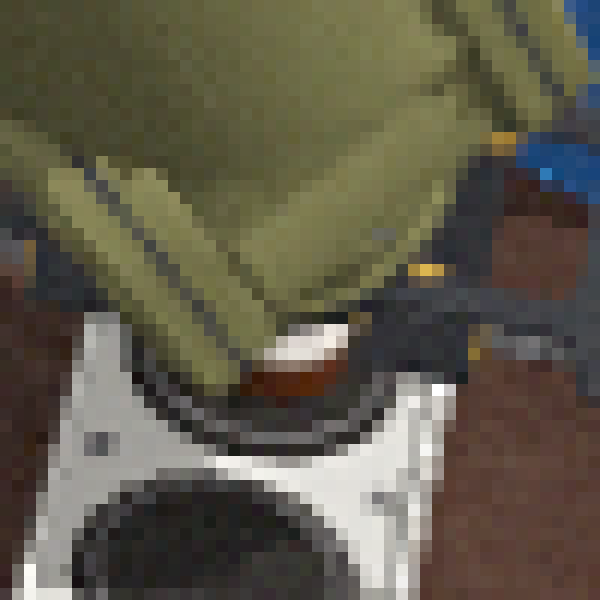

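View pics/e5.png

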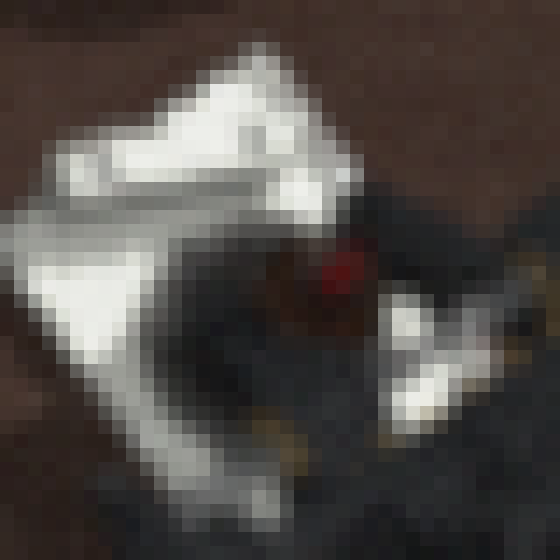

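>>> servo_tool(steps=[-1.7,0,0,0,0,0,-0.7,-1.7,0.8,1.0,0,0,0,-0.7,-1.7,1.2,1.5,0,0,0,-0.7,-1.7,1.2,1.5,0,0,0,-0.7])

```text
time: 8.18
eef_pos: [0.6574, -0.2857, 0.0423]
tool_rot: [-135.0, -0.1, -58.1]
wrist_force: [-0.4, 0.3, 0.1]
width: 0.336
```

```bash
python3 - <<'E'
from h import *
p=np.array([.6494-.0025,-.2914-.0016,.047+.009])
print(arm.sense()['wrist_force'])
go(p,-58,45)
E
```

```text
[-0.35336241  0.33614435  0.14249813]
tcp target [ 0.6583 -0.2859  0.0426] shift [ 0.6 -0.7  0.3] rot [-0.  -0.2 -0. ] t 8.175 w 0.3360447161451029
```

>>> servo_tool(steps=[0,0,0,0,0,0,-0.1,0,0,0,0,0,0,0.1,0,0,0,0,0,0,0.1,0,10,-10,0,0,0,0.1,0,25,-25,0,0,0,0.1,0,40,-40,0,0,0,0.1,0,50,-60,0,0,0,0.1,0,40,-100,0,0,0,0.1])

```text
time: 9.18
eef_pos: [0.5702, -0.3391, 0.0832]
tool_rot: [-135.0, 0.1, -58.3]
wrist_force: [0.4, -0.3, -0.7]
width: 0.549
```

```bash
python3 - <<'E'
from h import *
go((.44,-.30,.24),-58,0,tcp=True)
f=arm.grab_frame('scene')[:,:,::-1]
cv2.imwrite('pics/e6.png',cv2.resize(f[200:300,360:460],None,fx=6,fy=6,interpolation=0))
f=arm.grab_frame('top')[:,:,::-1]
cv2.imwrite('pics/e7.png',cv2.resize(f[135:175,385:425],None,fx=14,fy=14,interpolation=0))
E
```

```text
tcp target [ 0.44 -0.3   0.24] shift [-102.   -46.8 -174.5] rot [-45.   -0.   -0.3] t 9.175 w 0.5494282686089341
```

View pics/e6.png

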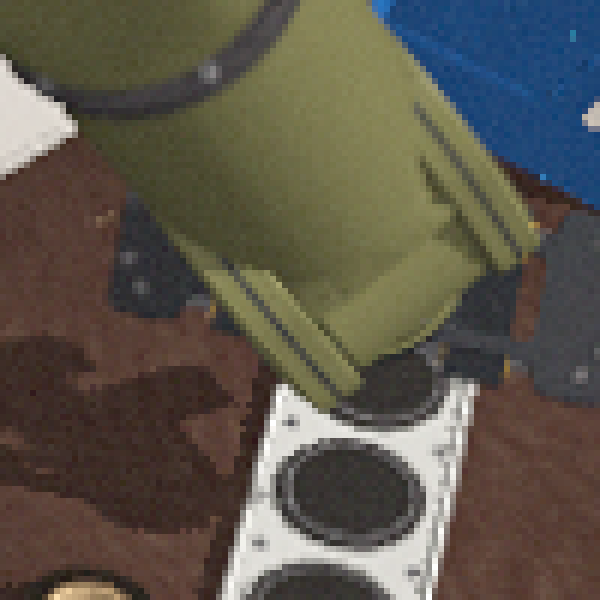

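View pics/e7.png

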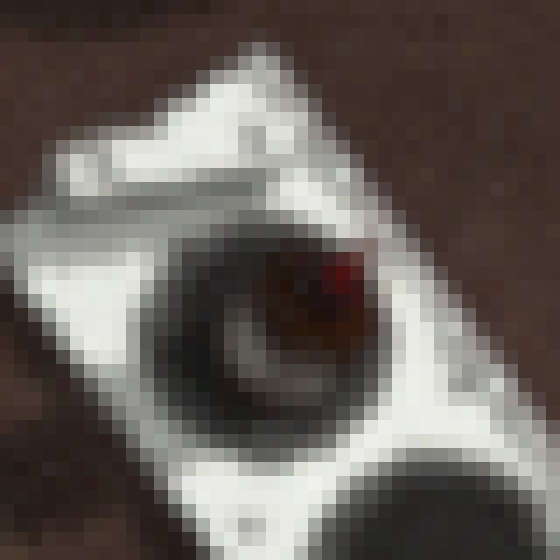

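>>> servo_tool(steps=[0,0,-50,0,0,0,0.5,-20,-10,-90,-9,0,0,0.8,-50,-25,-130,-18,0,0,1,-80,-40,-160,-28,0,0,1,-102,-47,-174,-37,0,0,1,-102,-47,-174,-45,0,0,1])

```text
time: 10.02
eef_pos: [0.4421, -0.2974, 0.2429]
tool_rot: [179.9, -0.2, -58.1]
wrist_force: [0.4, -0.5, -1.1]
width: 1.001
```

```bash
python3 - <<'E'
from h import *
go((.40,0.0,.22),20,0,tcp=True)
print(arm.sense()['q'].round(1))
f=arm.grab_frame('scene')[:,:,::-1]; C=[.6494,-.2914]
for n in('scene','top'):
    im=arm.grab_frame(n)[:,:,::-1];k=12
    b=(405,215,455,265) if n=='scene' else (385,135,425,175)
    big=cv2.resize(im[b[1]:b[3],b[0]:b[2]],None,fx=k,fy=k,interpolation=0)
    for r,z in((.031,.009),(.015,.009),(.015,.055)):
        p=proj(n,circ(C,r,z))-b[:2];cv2.polylines(big,[((p+.5)*k).astype(np.int32)],True,(0,255,0),1)
    cv2.imwrite(f'pics/f_{n}.png',big)
E
```

```text
tcp target [0.4  0.   0.22] shift [-274.9 -121.4   21.6] rot [  0.3  -0.1 -78.1] t 10.025 w 1.0013459140669563
[ 16.7  33.5  19.8 106.5 -15.7  42.6 -13. ]
```

View pics/f_scene.png

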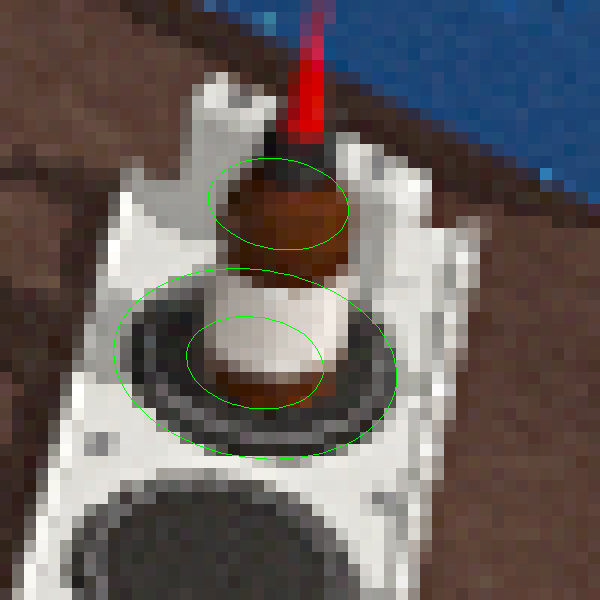

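View pics/f_top.png

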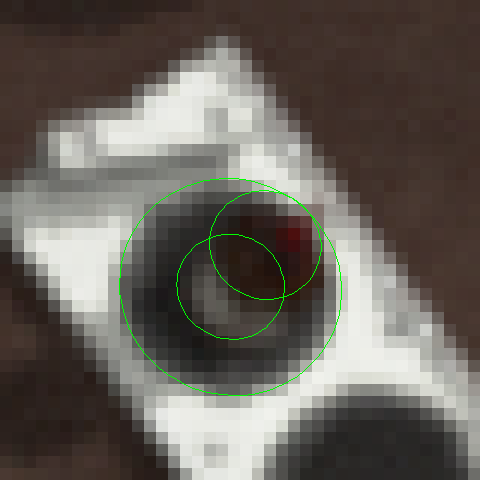

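>>> servo_tool(steps=[-40,-18,5,0,0,-10,1,-80,-36,10,0,0,-20,1,-125,-55,15,0,0,-30,1,-170,-75,20,0,0,-40,1,-215,-95,20,0,0,-50,1,-255,-110,20,0,0,-60,1,-275,-121,20,0,0,-70,1,-275,-121,20,0,0,-78,1])

```text
time: 11.18
eef_pos: [0.3993, -0.0013, 0.2199]
tool_rot: [-180.0, -0.0, 20.1]
wrist_force: [0.4, -1.1, 0.8]
width: 0.998
```

```bash
python3 - <<'E'
from h import *
go((.37,0.18,.22),80,0,tcp=True)
go((.42,0.365,.2),90,0,tcp=True)
print(arm.sense()['q'].round(1))
E
```

```text
tcp target [0.37 0.18 0.22] shift [  34.8 -180.3    0. ] rot [ -0.   -0.1 -59.9] t 11.175 w 0.9976321645561873
tcp target [0.42  0.365 0.2  ] shift [ 145.3 -336.8   20.2] rot [ -0.   -0.1 -69.9] t 11.175 w 0.9976321645561873
[ -5.2  25.6  -1.7 128.    1.6  26.4  11.9]
```

>>> servo_tool(steps=[-10,-30,-20,0,0,-10,1,0,-60,-20,0,0,-20,1,5,-90,-20,0,0,-30,1,15,-120,-20,0,0,-40,1,25,-150,-20,0,0,-50,1,35,-180,-10,0,0,-60,1,50,-215,0,0,0,-68,1,75,-255,10,0,0,-70,1])

```text
time: 12.18
eef_pos: [0.3848, 0.2617, 0.209]
tool_rot: [-179.9, 0.1, 89.6]
wrist_force: [0.6, 0.5, 0.9]
width: 0.999
```

```bash
python3 - <<'E'
from h import *
go((.431,0.365,.12),90,0,tcp=True)
go((.431,0.365,.021),90,0,tcp=True)
print(arm.sense()['q'].round(1),arm.sense()['wrist_force'])
for n in('scene','top'):
    im=arm.grab_frame(n)[:,:,::-1];cv2.imwrite(f'pics/g_{n}.png',cv2.resize(im[120:220,170:290] if n=='scene' else im[170:270,170:290],None,fx=6,fy=6,interpolation=2))
E
```

```text
tcp target [0.431 0.365 0.12 ] shift [103.8  45.7  88.8] rot [-0.1  0.1 -0.4] t 12.175 w 0.9991873274072969
tcp target [0.431 0.365 0.021] shift [103.9  45.8 187.8] rot [-0.1  0.1 -0.4] t 12.175 w 0.9991873274072969
[-27.5  31.4 -19.1 118.   18.1  33.5  30.5] [0.61615351 0.49755321 0.85856926]
```

View pics/g_scene.png

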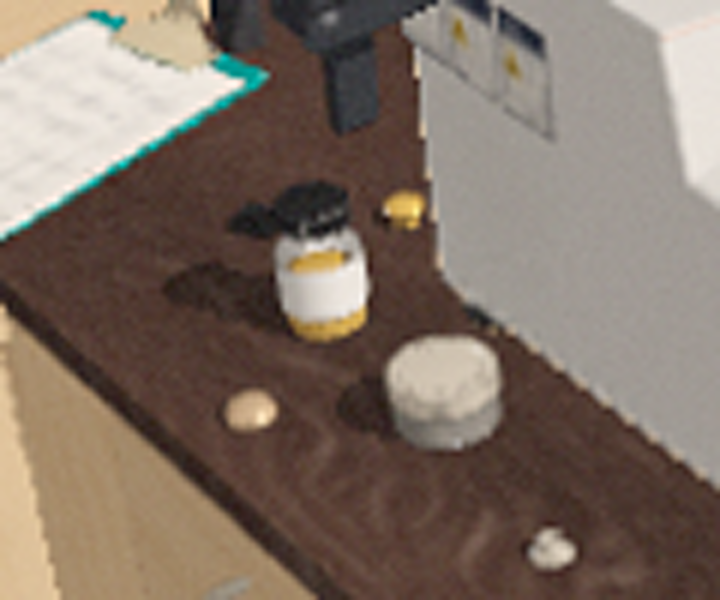

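View pics/g_top.png

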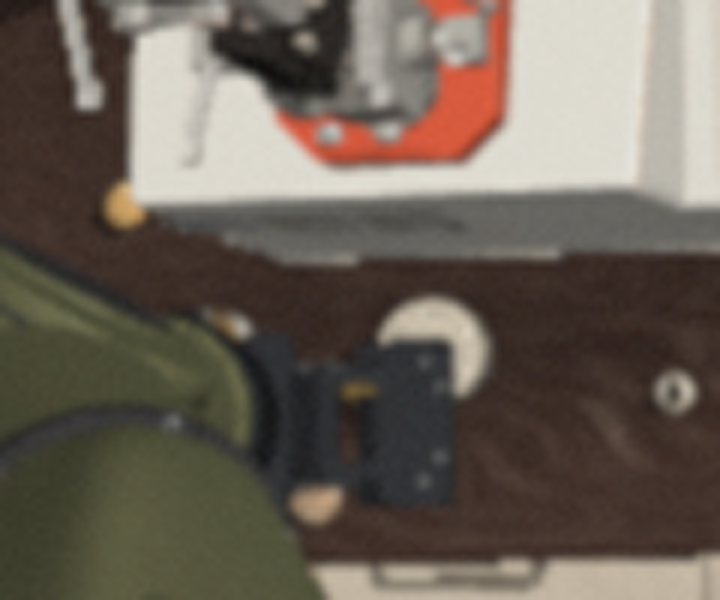

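>>> servo_tool(steps=[40,18,20,0,0,0,1,80,36,50,0,0,0,1,104,46,85,0,0,0,1,104,46,100,0,0,0,1,104,46,130,0,0,0,1,104,46,160,0,0,0,1,104,46,188,0,0,0,1,104,46,188,0,0,0,1])

```text
time: 13.28
eef_pos: [0.4305, 0.3637, 0.0207]
tool_rot: [-179.9, 0.3, 89.7]
wrist_force: [0.1, -0.4, 0.5]
width: 0.998
```

```bash
python3 - <<'E'
from h import *
print(arm.sense()['q'].round(1),arm.sense()['wrist_force'])
for n in('scene',):
    im=arm.grab_frame(n)[:,:,::-1];cv2.imwrite(f'pics/i_{n}.png',cv2.resize(im[120:220,170:290] if n=='scene' else im[170:270,170:290],None,fx=6,fy=6,interpolation=2))
E
```

```text
[-39.1  54.5 -10.  107.5  24.4  20.4  21.6] [ 0.11956864 -0.36496388  0.47674745]
```

View pics/i_scene.png

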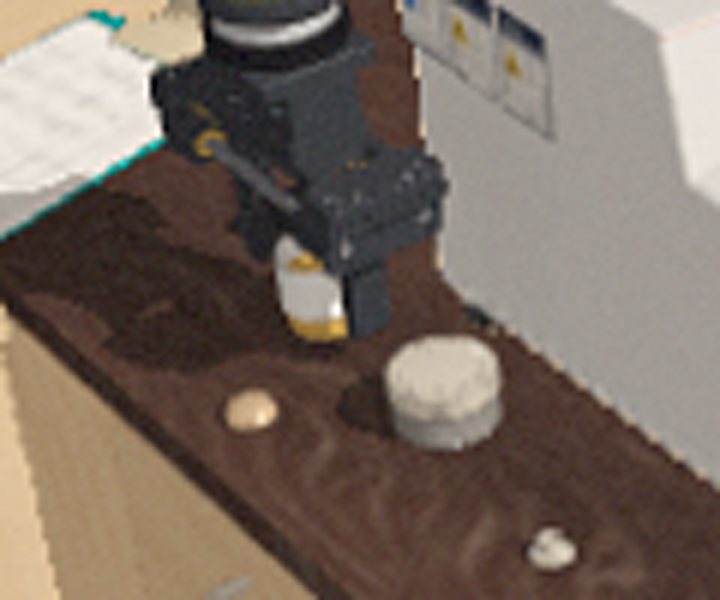

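>>> servo_tool(steps=[0,0,0,0,0,0,0.4,0,0,0,0,0,0,0.1,0,0,0,0,0,0,-0.2,0,0,0,0,0,0,-0.3,0,0,0,0,0,0,-0.3,0,0,0,0,0,0,-0.3,0,0,-15,0,0,0,-0.3,0,0,-40,0,0,0,-0.3])

```text
time: 14.32
eef_pos: [0.4304, 0.3677, 0.0619]
tool_rot: [180.0, 0.1, 89.9]
wrist_force: [-0.2, 1.1, -1.5]
width: 0.516
```

```bash
python3 - <<'E'
from h import *
go((.38,0.24,.17),80,0,tcp=True)
for n in('scene','top'):
    im=arm.grab_frame(n)[:,:,::-1];cv2.imwrite(f'pics/j_{n}.png',cv2.resize(im[120:220,170:290] if n=='scene' else im[170:270,170:290],None,fx=6,fy=6,interpolation=2))
E
```

```text
tcp target [0.38 0.24 0.17] shift [-128.1  -50.1 -107.8] rot [0.  0.1 9.9] t 14.325 w 0.5157274705488061
```

View pics/j_scene.png

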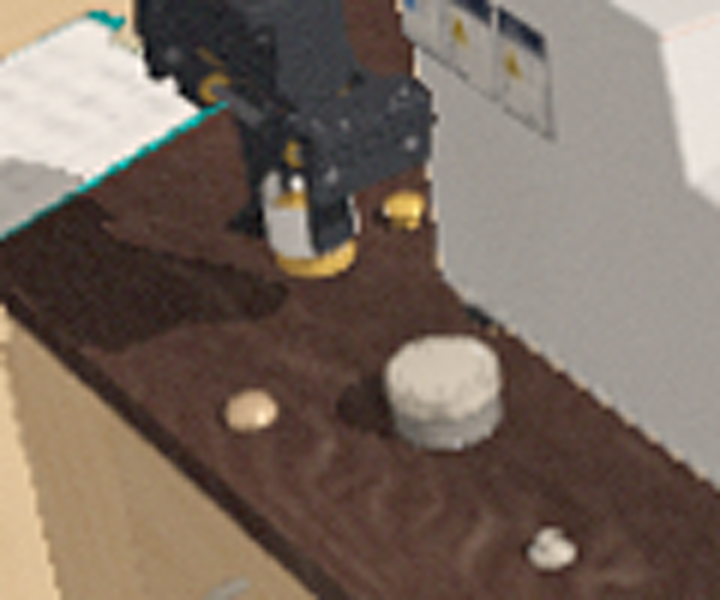

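View pics/j_top.png

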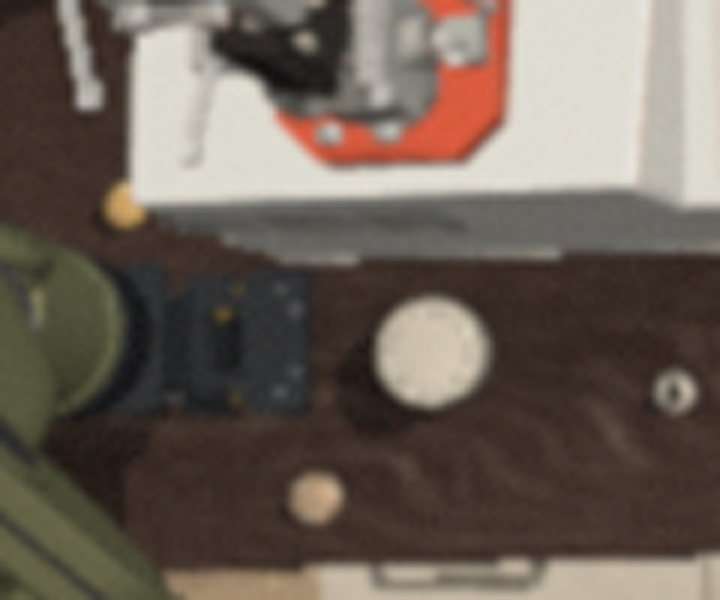

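>>> servo_tool(steps=[-20,-15,-50,0,0,0,-0.3,-60,-40,-90,0,0,0,-0.3,-105,-55,-120,0,0,0,-0.3,-155,-55,-150,0,0,5,-0.3,-205,-55,-175,0,0,12,-0.3,-260,-50,-175,0,0,20,-0.3,-315,-45,-175,0,0,30,-0.3,-365,-35,-175,0,0,40,-0.3])

```text
time: 15.42
eef_pos: [0.3943, 0.0014, 0.2371]
tool_rot: [179.9, 0.0, 49.5]
wrist_force: [0.5, 0.5, -1.8]
width: 0.516
```

```bash
python3 - <<'E'
from h import *
print(arm.sense()['q'].round(1),arm.sense()['wrist_force'])
go((.43,-0.18,.2),-20,0,tcp=True)
go((.53,-0.30,.15),-58,0,tcp=True)
E
```

```text
[  1.1  23.5 -11.5 127.1   9.3  30.   32. ] [ 0.49198079  0.45650797 -1.77151291]
tcp target [ 0.43 -0.18  0.2 ] shift [-114.8  144.8   37.5] rot [ 0.1 -0.1 69.5] t 15.425 w 0.5156901093918972
tcp target [ 0.53 -0.3   0.15] shift [-141.1  298.6   87.8] rot [ 1.000e-01 -1.000e-01  1.075e+02] t 15.425 w 0.5156901093918972
```

```bash
python3 - <<'E'
from h import *
go((.42,-0.25,.237),-25,0,tcp=True)
E
```

```text
tcp target [ 0.42  -0.25   0.237] shift [-174.5  182.7    0.5] rot [ 0.1 -0.1 74.5] t 15.425 w 0.5156901093918972
```

>>> servo_tool(steps=[-28,21,0,0,0,10,-0.3,-56,44,0,0,0,20,-0.3,-85,68,0,0,0,30,-0.3,-115,95,0,0,0,40,-0.3,-145,125,0,0,0,50,-0.3,-165,155,0,0,0,60,-0.3,-174,183,0,0,0,70,-0.3,-174,183,0,0,0,75,-0.3])

```text
time: 16.42
eef_pos: [0.4234, -0.2501, 0.2372]
tool_rot: [179.9, -0.2, -25.5]
wrist_force: [0.4, 0.3, -1.8]
width: 0.516
```

```bash
python3 - <<'E'
from h import *
print(arm.sense()['q'].round(1),arm.sense()['wrist_force'])
go((.58,-0.335,.10),-58,0,tcp=True)
E
```

```text
[ 19.   30.    9.5 113.2  -7.7  37.2   7.9] [ 0.4021507   0.31023693 -1.7904449 ]
tcp target [ 0.58  -0.335  0.1  ] shift [177.3   9.  138. ] rot [ 0.  -0.3 32.5] t 16.425 w 0.5159988646982249
```

```bash
python3 - <<'E'
from h import *
go((.5926,-0.3274,.06),-58,0,tcp=True)
E
```

```text
tcp target [ 0.5926 -0.3274  0.06  ] shift [185.3  -3.3 178. ] rot [ 0.  -0.3 32.5] t 16.425 w 0.5159988646982249
```

>>> servo_tool(steps=[40,2,10,0,0,8,-0.3,85,4,30,0,0,16,-0.3,130,7,60,0,0,24,-0.3,165,9,90,0,0,32,-0.3,177,9,120,0,0,32.5,-0.3,177,9,138,0,0,32.5,-0.3,177,9,138,0,0,32.5,-0.3])

```text
time: 17.3
eef_pos: [0.5773, -0.3303, 0.0983]
tool_rot: [179.9, 0.1, -57.6]
wrist_force: [-0.1, -0.2, -1.3]
width: 0.517
```

```bash
python3 - <<'E'
from h import *
go((.5926,-0.3274,.06),-58,0,tcp=True)
go((.5926,-0.3274,.03),-58,0,tcp=True)
for n in('scene','top'):
    im=arm.grab_frame(n)[:,:,::-1];cv2.imwrite(f'pics/k_{n}.png',cv2.resize(im[180:300,360:480] if n=='scene' else im[130:230,370:470],None,fx=5,fy=5,interpolation=2))
E
```

```text
tcp target [ 0.5926 -0.3274  0.06  ] shift [  5.9 -14.5  38.3] rot [0.1 0.1 0.4] t 17.3 w 0.5171875822581834
tcp target [ 0.5926 -0.3274  0.03  ] shift [  5.9 -14.6  68.3] rot [0.1 0.1 0.4] t 17.3 w 0.5171875822581834
```

View pics/k_scene.png

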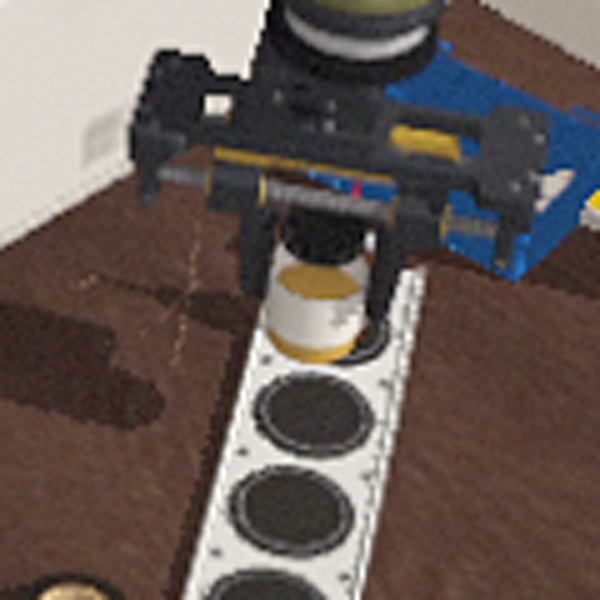

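View pics/k_top.png

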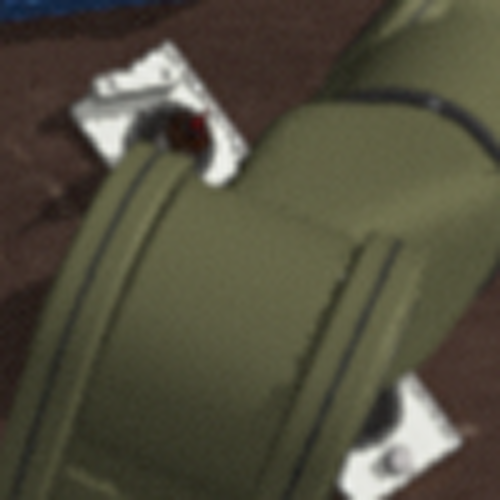

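>>> servo_tool(steps=[4,-8,10,0,0,0,-0.3,6,-14.5,25,0,0,0.4,-0.3,6,-14.5,45,0,0,0.4,-0.3,6,-14.5,60,0,0,0.4,-0.3,6,-14.5,64,0,0,0.4,-0.3,6,-14.5,64,0,0,0.4,-0.3])

```text
time: 18.15
eef_pos: [0.5943, -0.329, 0.0356]
tool_rot: [-180.0, -0.1, -58.1]
wrist_force: [0.3, 0.6, -1.7]
width: 0.515
```

```bash
cat >> h.py <<'E'
def ov(n,C,rs,b,k,out,grab=True):
    im=arm.grab_frame(n)[:,:,::-1]
    big=cv2.resize(im[b[1]:b[3],b[0]:b[2]],None,fx=k,fy=k,interpolation=0)
    for r,z in rs:
        p=proj(n,circ(C,r,z))-b[:2];cv2.polylines(big,[((p+.5)*k).astype(np.int32)],True,(0,255,0),1)
    cv2.imwrite(out,big)
E
python3 - <<'E'
from h import *
go((.5926,-0.3274,.03),-58,0,tcp=True)
ov('scene',(.5904,-.3288),((.031,.009),(.023,.0125),(.023,.06)),(395,225,450,285),10,'pics/l.png')
E
```

```text
tcp target [ 0.5926 -0.3274  0.03  ] shift [-2.2  0.6  5.6] rot [-0.  -0.1 -0.1] t 18.15 w 0.5146462438424302
```

View pics/l.png

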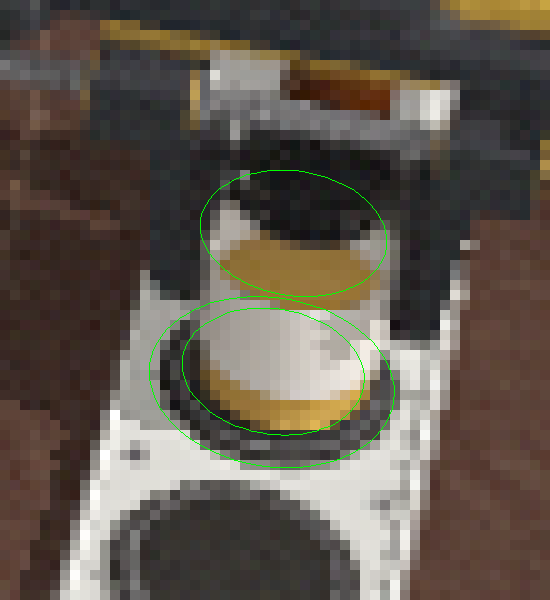

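>>> servo_tool(steps=[-2,0.5,2,0,0,0,-0.3,-2,0.5,4,0,0,0,-0.3,-2,0.5,5.5,0,0,0,-0.3,-2,0.5,5.5,0,0,0,-0.3])

```text
time: 18.7
eef_pos: [0.5933, -0.3273, 0.0309]
tool_rot: [-179.9, -0.1, -58.0]
wrist_force: [-1.5, 1.9, 2.3]
width: 0.512
```

```bash
python3 - <<'E'
from h import *
go((.5926,-0.3274,.03),-58,0,tcp=True)
ov('scene',(.5904,-.3288),((.031,.009),(.023,.009),(.023,.06)),(395,225,450,285),10,'pics/m.png')
E
```

```text
tcp target [ 0.5926 -0.3274  0.03  ] shift [-0.3  0.7  0.9] rot [-0.1 -0.1 -0. ] t 18.7 w 0.5120861828566426
```

View pics/m.png

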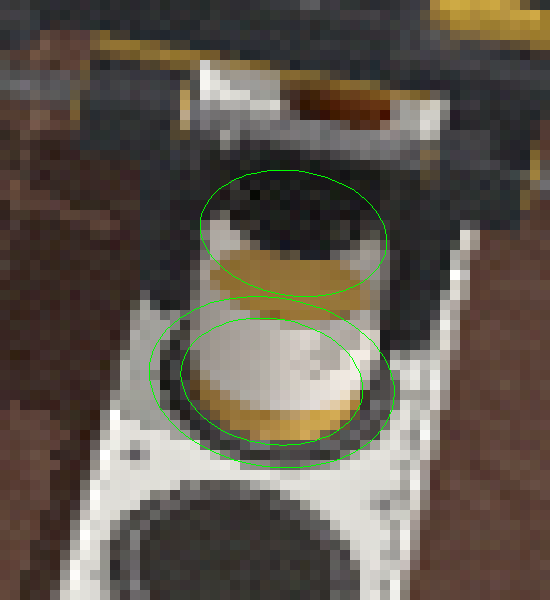

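>>> servo_tool(steps=[0,0,0,0,0,0,0.1,0,0,0,0,0,0,0.3,0,0,0,0,0,0,0.4,0,0,-20,0,0,0,0.4,0,0,-60,0,0,0,0.4,0,0,-110,0,0,0,0.6,0,0,-150,0,0,0,1,-40,20,-180,0,0,0,1])

```text
time: 19.75
eef_pos: [0.5572, -0.3055, 0.2139]
tool_rot: [-179.8, -0.5, -58.0]
wrist_force: [0.4, 0.5, 1.3]
width: 0.991
```

```bash
python3 - <<'E'
from h import *
go((.40,-.2,.24),-20,0,tcp=True)
go((.385,0,.24),40,0,tcp=True)
ov('scene',(.5904,-.3288),((.031,.009),(.023,.009),(.023,.06)),(395,215,450,275),10,'pics/m2.png')
E
```

```text
tcp target [ 0.4  -0.2   0.24] shift [-172.5   77.4  -28. ] rot [ -0.   -0.6 -38. ] t 19.75 w 0.9905492743907393
tcp target [0.385 0.    0.24 ] shift [-350.1  -15.8  -29.3] rot [  0.3  -0.6 -98. ] t 19.75 w 0.9905492743907393
```

View pics/m2.png

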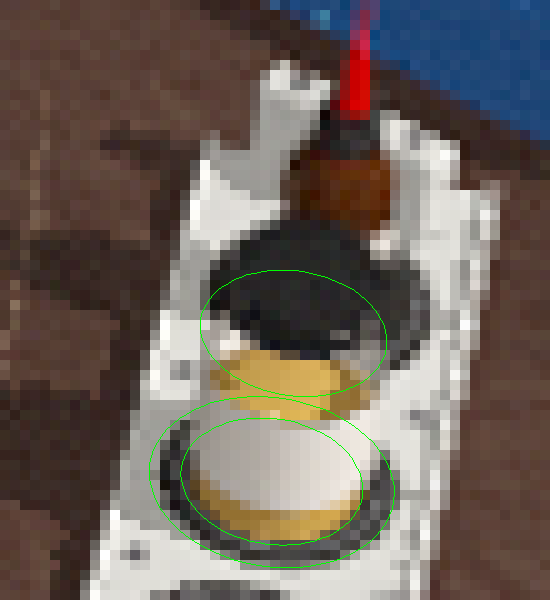

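```bash
python3 - <<'E'
from h import *
go((.398,-.35,.10),5,0,tcp=True)
go((.398,-.35,.006),5,0,tcp=True)
E
```

```text
tcp target [ 0.398 -0.35   0.1  ] shift [-40.1 154.9 116. ] rot [ -0.   -0.2 -63.1] t 19.8 w 0.9987631397182856
tcp target [ 0.398 -0.35   0.006] shift [-40.3 155.1 210. ] rot [ -0.   -0.2 -63.1] t 19.8 w 0.9987631397182856
```

>>> servo_tool(steps=[-10,40,0,0,0,-9,1,-20,80,10,0,0,-18,1,-30,120,30,0,0,-27,1,-40,155,60,0,0,-37,1,-40,155,90,0,0,-47,1,-40,155,116,0,0,-57,1,-40,155,116,0,0,-63,1,-40,155,116,0,0,-63,1])

```text
time: 20.8
eef_pos: [0.4023, -0.3526, 0.0948]
tool_rot: [179.9, -0.1, 4.9]
wrist_force: [0.3, -0.0, 0.3]
width: 0.994
```

```bash
python3 - <<'E'
from h import *
go((.398,-.35,.006),5,0,tcp=True)
print(arm.sense()['q'].round(1))
ov('scene',(.398,-.35),((.029,.019),(.029,.0)),(330,250,420,330),7,'pics/n.png')
ov('top',(.398,-.35),((.029,.019),(.029,.0)),(400,190,480,260),7,'pics/n2.png')
E
```

```text
tcp target [ 0.398 -0.35   0.006] shift [-4.2 -3.2 88.8] rot [ 0.1 -0.1 -0.1] t 20.8 w 0.9941854742905487
[ 37.1  45.6  -1.4 112.3   2.7  21.9  38.4]
```

View pics/n.png

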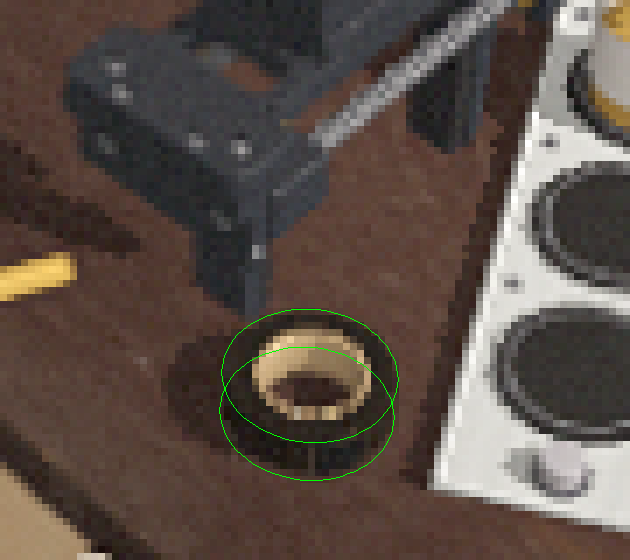

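View pics/n2.png

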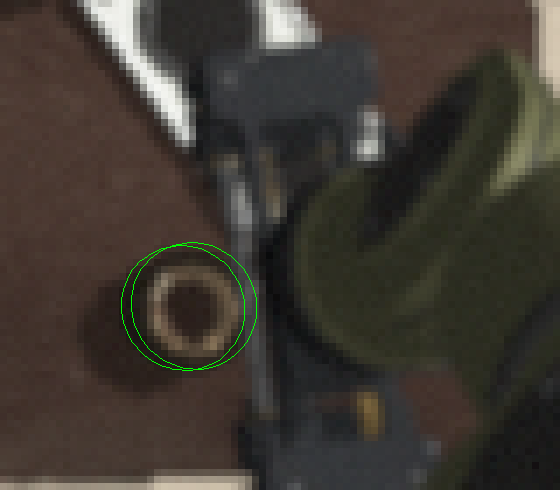

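>>> servo_tool(steps=[-4,-2,20,0,0,0,1,-4,-2,45,0,0,0,1,-4,-2,65,0,0,0,1,-4,-2,80,0,0,0,1,-4,-2,89,0,0,0,1,-4,-2,89,0,0,0,1])

```text
time: 21.65
eef_pos: [0.3982, -0.3504, 0.005]
tool_rot: [179.9, -0.1, 4.9]
wrist_force: [0.1, -0.2, 0.7]
width: 0.995
```

>>> servo_tool(steps=[0,0,0,0,0,0,0.6,0,0,0,0,0,0,0.3,0,0,0,0,0,0,0.1,0,0,0,0,0,0,0.1,0,0,0,0,0,0,0.1,0,0,0,0,0,0,0.1])

```text
time: 22.4
eef_pos: [0.3984, -0.3506, 0.0054]
tool_rot: [179.9, -0.1, 5.0]
wrist_force: [0.0, 1.1, 4.5]
width: 0.629
```

```bash
python3 - <<'E'
from h import *
print(arm.sense())
ov('scene',(.398,-.35),(),(330,250,420,330),7,'pics/n3.png')
E
```

```text
{'time': 22.4, 'q': array([ 36.80209519,  54.99746812,  -0.74377422, 113.89676372,
         3.26300695,  10.96590174,  38.12370919]), 'qvel': array([-0.07693128, -0.05117931,  0.13456186, -0.03923542,  0.03415762,
       -0.01576355,  0.00690898]), 'tau': array([ 1.12410723e-01, -4.95369101e+01,  1.43178038e+00, -3.53408419e+00,
        2.01028597e-02,  2.86180247e-02,  9.15235549e-03]), 'eef_pos': array([ 0.39843466, -0.35055797,  0.00540833]), 'tool_rot': array([ 1.79886325e+02, -1.12401003e-01,  4.95022012e+00]), 'wrist_force': array([0.03406314, 1.05429599, 4.52435974]), 'ft_torque': array([-0.08620297,  0.01297771,  0.00578746]), 'width': 0.6293659851992818}
```

View pics/n3.png

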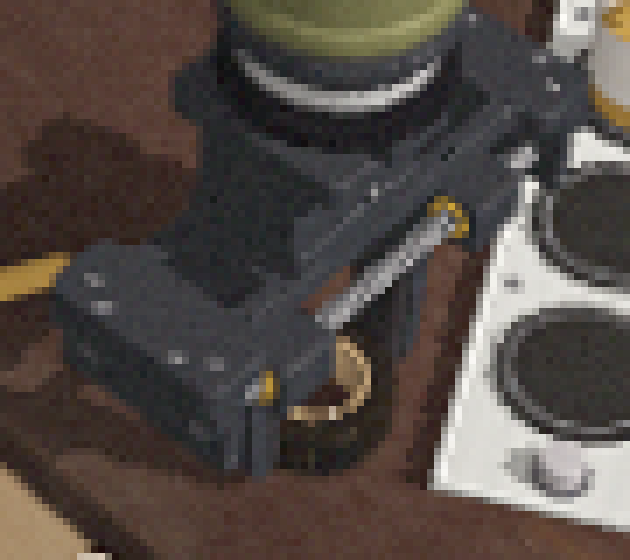

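>>> servo_tool(steps=[0,0,-8,0,0,0,0.1,0,0,-25,0,0,0,0.1,0,0,-50,0,0,8,0.1,0,0,-60,0,0,18,0.1,0,0,-60,0,0,28,0.1,0,0,-60,0,0,38,0.1,0,0,-60,0,0,48,0.1,0,0,-60,0,0,58,0.1])

```text
time: 23.45
eef_pos: [0.3984, -0.3502, 0.0662]
tool_rot: [-179.9, -0.1, -53.4]
wrist_force: [-0.3, 0.2, -0.6]
width: 0.625
```

```bash
python3 - <<'E'
from h import *
print(arm.sense()['q'].round(1),arm.sense()['wrist_force'])
go((.4722,-.4033,.05),-58,0,tcp=True)
go((.4722,-.4033,.02),-58,0,tcp=True)
ov('scene',(.398,-.35),(),(330,250,420,330),7,'pics/n4.png')
E
```

```text
[ 30.7  49.1   9.5 114.  -23.2  18.5   5.7] [-0.3231423   0.16168338 -0.63711344]
tcp target [ 0.4722 -0.4033  0.05  ] shift [ 86.6 -27.6  16.4] rot [-0.1 -0.1  4.6] t 23.45 w 0.6251341314116773
tcp target [ 0.4722 -0.4033  0.02  ] shift [ 86.6 -27.5  46.4] rot [-0.1 -0.1  4.6] t 23.45 w 0.6251341314116773
```

View pics/n4.png

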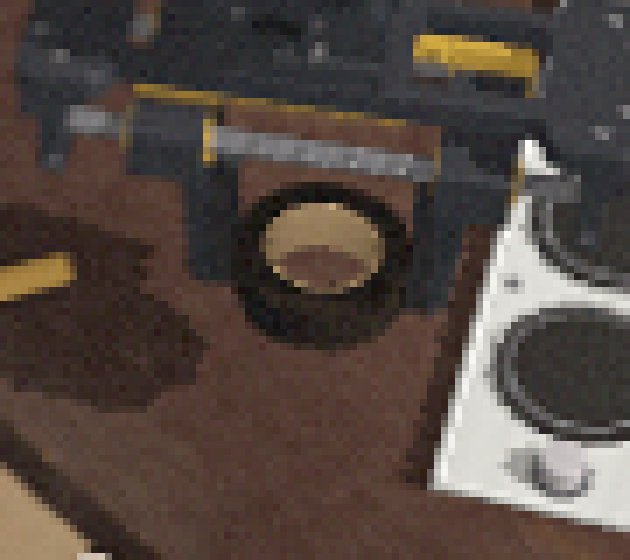

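Tape is held level. Move over P1.

>>> servo_tool(steps=[40,-13,0,0,0,3,0.1,86.6,-27.5,5,0,0,4.6,0.1,86.6,-27.5,20,0,0,4.6,0.1,86.6,-27.5,35,0,0,4.6,0.1,86.6,-27.5,44,0,0,4.6,0.1,86.6,-27.5,44,0,0,4.6,0.1])

```text
time: 24.25
eef_pos: [0.4709, -0.4022, 0.0205]
tool_rot: [180.0, 0.0, -57.7]
wrist_force: [-0.6, 0.7, -0.3]
width: 0.627
```

```bash
python3 - <<'E'
from h import *
go((.4722,-.4033,.0145),-58,0,tcp=True)
ov('scene',(.4722,-.4033),((.031,.009),(.0285,.016),(.0285,.035)),(385,260,445,330),8,'pics/n5.png')
E
```

```text
tcp target [ 0.4722 -0.4033  0.0145] shift [ 1.6 -0.5  6. ] rot [0.  0.  0.3] t 24.25 w 0.626762386425233
```

View pics/n5.png

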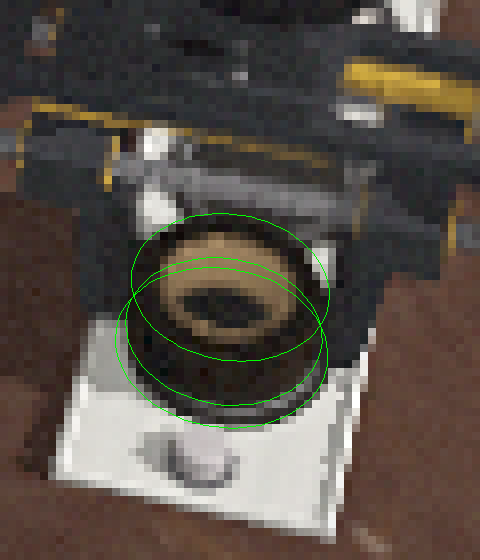

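>>> servo_tool(steps=[1.6,-0.5,3,0,0,0,0.1,1.6,-0.5,5,0,0,0,0.1,1.6,-0.5,5.7,0,0,0,0.1,1.6,-0.5,5.7,0,0,0,0.1])

```text
time: 24.8
eef_pos: [0.4735, -0.4042, 0.0157]
tool_rot: [-180.0, -0.1, -57.6]
wrist_force: [0.4, 0.9, 0.2]
width: 0.626
```

>>> servo_tool(steps=[0,0,0,0,0,0,0.35,0,0,0,0,0,0,0.5,0,0,0,0,0,0,0.6,0,0,-15,0,0,0,0.6,0,0,-50,0,0,0,0.6,0,0,-100,0,0,0,1,0,0,-150,0,0,0,1,-40,10,-200,0,0,0,1])

```text
time: 25.8
eef_pos: [0.446, -0.378, 0.2167]
tool_rot: [-179.9, -0.4, -57.6]
wrist_force: [-0.1, -0.2, 0.2]
width: 0.998
```

```bash
python3 - <<'E'
from h import *
go((.40,-.2,.24),-20,0,tcp=True)
go((.385,0,.22),40,0,tcp=True)
ov('scene',(.4722,-.4033),((.031,.009),(.0285,.009),(.0285,.028)),(385,260,445,330),8,'pics/n6.png')
ov('top',(.4722,-.4033),((.031,.009),(.0285,.009),(.0285,.028)),(400,180,470,250),8,'pics/n7.png')
E
```

```text
tcp target [ 0.4  -0.2   0.24] shift [-174.8  -56.5  -24.5] rot [  0.   -0.5 -37.6] t 25.8 w 0.9975960759134174
tcp target [0.385 0.    0.22 ] shift [-351.9 -150.9   -5.7] rot [  0.3  -0.4 -97.6] t 25.8 w 0.9975960759134174
```

View pics/n6.png

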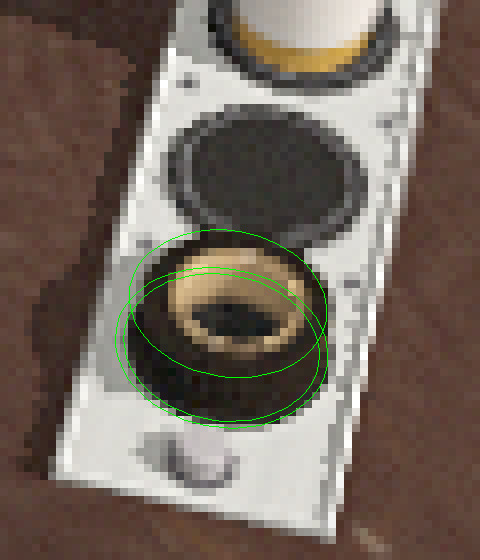

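View pics/n7.png

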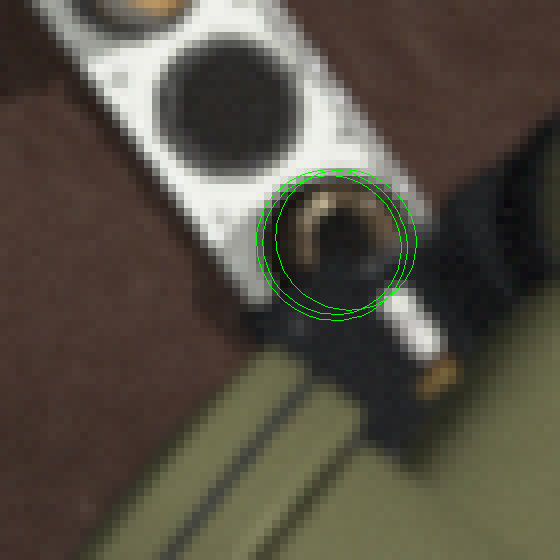

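>>> servo_tool(steps=[-45,-18,-10,0,0,-10,1,-90,-38,-20,0,0,-20,1,-140,-58,-20,0,0,-30,1,-190,-80,-20,0,0,-40,1,-240,-103,-20,0,0,-50,1,-290,-125,-20,0,0,-60,1,-330,-145,-20,0,0,-70,1,-352,-155,-20,0,0,-80,1])

```text
time: 26.9
eef_pos: [0.3868, 0.0062, 0.2333]
tool_rot: [179.9, -0.1, 22.9]
wrist_force: [0.2, -0.1, -0.6]
width: 0.999
```

```bash
python3 - <<'E'
from h import *
go((.38,.12,.22),85,0,tcp=True)
go((.40,.24,.18),90,0,tcp=True)
print(arm.sense()['wrist_force'])
E
```

```text
tcp target [0.38 0.12 0.22] shift [  37.9 -107.5   13.2] rot [  0.1  -0.  -62.1] t 26.9 w 0.999208213287871
tcp target [0.4  0.24 0.18] shift [ 102.9 -210.4   53.1] rot [  0.1  -0.  -67.1] t 26.9 w 0.999208213287871
[ 0.24386253 -0.13082365 -0.62684805]
```

>>> servo_tool(steps=[0,-25,0,0,0,-10,1,8,-50,0,0,0,-20,1,18,-80,5,0,0,-30,1,30,-110,10,0,0,-40,1,45,-140,20,0,0,-50,1,65,-170,35,0,0,-60,1,90,-200,50,0,0,-67,1,103,-210,53,0,0,-67,1])

```text
time: 27.9
eef_pos: [0.4027, 0.2392, 0.1792]
tool_rot: [180.0, 0.0, 89.4]
wrist_force: [-0.2, -0.6, -0.4]
width: 0.997
```

```bash
python3 - <<'E'
from h import *
go((.431,.245,.10),90,0,tcp=True)
go((.431,.245,.006),90,0,tcp=True)
print(arm.sense()['wrist_force'])
ov('scene',(.433,.245),((.0275,0),(.0285,.032)),(210,140,290,215),7,'pics/p.png')
E
```

```text
tcp target [0.431 0.245 0.1  ] shift [ 6.2 28.2 79.2] rot [ 0.   0.  -0.6] t 27.9 w 0.996992040927594
tcp target [0.431 0.245 0.006] shift [  6.2  28.1 173.2] rot [ 0.   0.  -0.6] t 27.9 w 0.996992040927594
[-0.1599054  -0.55001256 -0.42983466]
```

View pics/p.png

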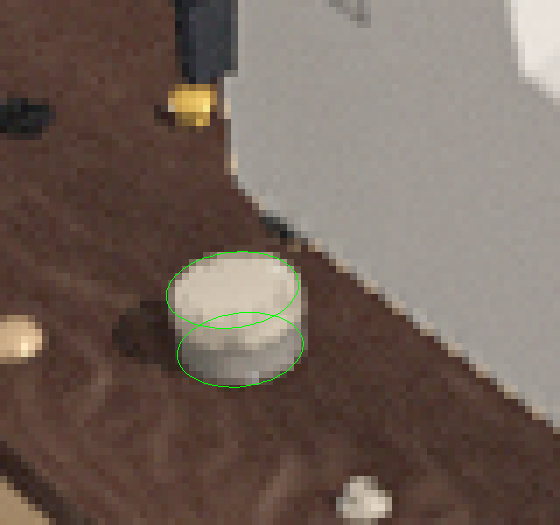

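>>> servo_tool(steps=[6,15,20,0,0,-0.6,1,6,28,50,0,0,-0.6,1,6,28,90,0,0,-0.6,1,6,28,130,0,0,-0.6,1,6,28,155,0,0,-0.6,1,6,28,168,0,0,-0.6,1,6,28,174,0,0,-0.6,1,6,28,174,0,0,-0.6,1])

```text
time: 28.95
eef_pos: [0.4312, 0.2424, 0.0063]
tool_rot: [179.9, 0.1, 89.9]
wrist_force: [-0.3, 0.5, 0.2]
width: 1.0
```

>>> servo_tool(steps=[0,0,0,0,0,0,0.6,0,0,0,0,0,0,0.3,0,0,0,0,0,0,0.1,0,0,0,0,0,0,0.0,0,0,0,0,0,0,0.0,0,0,0,0,0,0,0.0])

```text
time: 29.7
eef_pos: [0.4312, 0.2435, 0.0062]
tool_rot: [179.8, -0.0, 90.0]
wrist_force: [-0.3, 1.4, 6.3]
width: 0.615
```

```bash
python3 - <<'E'
from h import *
print(arm.sense()['wrist_force'])
ov('scene',(.433,.245),(),(210,140,290,215),7,'pics/p2.png')
E
```

```text
[-0.31728989  1.36779923  6.34713571]
```

View pics/p2.png

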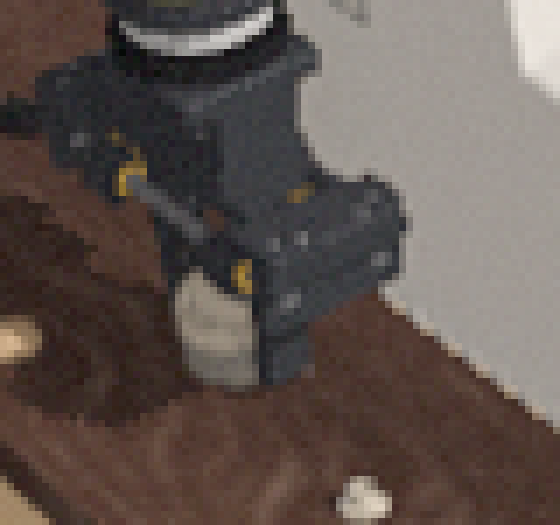

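>>> servo_tool(steps=[0,0,-10,0,0,0,0,0,-5,-40,0,0,0,0,0,-20,-90,0,0,0,0,-20,-40,-140,0,0,0,0,-60,-52,-190,0,0,0,0,-115,-52,-229,0,0,8,0,-170,-50,-229,0,0,18,0,-225,-42,-229,0,0,28,0])

```text
time: 30.75
eef_pos: [0.387, 0.0153, 0.236]
tool_rot: [179.9, 0.1, 61.6]
wrist_force: [0.4, 0.5, -1.6]
width: 0.613
```

```bash
python3 - <<'E'
from h import *
print(arm.sense()['wrist_force'])
go((.39,-0.08,.237),20,0,tcp=True)
go((.42,-0.25,.237),-25,0,tcp=True)
for n in('scene',):
    im=arm.grab_frame(n)[:,:,::-1];cv2.imwrite(f'pics/q.png',im)
E
```

```text
[ 0.43293235  0.48789264 -1.5550365 ]
tcp target [ 0.39  -0.08   0.237] shift [-82.4  48.   -0.7] rot [ 0.2  0.  41.6] t 30.75 w 0.6128586787784568
tcp target [ 0.42  -0.25   0.237] shift [-217.7  155.3   -0.3] rot [ 0.2 -0.  86.6] t 30.75 w 0.6128586787784568
```

View pics/q.png

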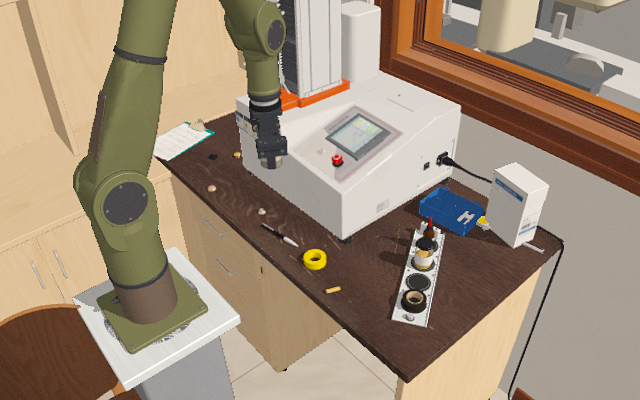

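>>> servo_tool(steps=[-28,16,0,0,0,10,0,-56,33,0,0,0,20,0,-84,50,0,0,0,30,0,-115,70,0,0,0,40,0,-145,92,0,0,0,50,0,-175,117,0,0,0,60,0,-205,143,0,0,0,70,0,-218,155,0,0,0,80,0])

```text
time: 31.8
eef_pos: [0.4215, -0.2494, 0.2355]
tool_rot: [179.9, -0.0, -18.5]
wrist_force: [0.1, 0.3, -0.7]
width: 0.615
```

```bash
python3 - <<'E'
from h import *
# tin = tcp + 2mm*tool y ; at yaw -58 tool y=(-.848,-.53)
print(arm.sense()['wrist_force'])
go((.5330,-.3650,.12),-58,0,tcp=True)
E
```

```text
[ 0.14172137  0.33531984 -0.71343462]
tcp target [ 0.533 -0.365  0.12 ] shift [142.4  73.9 115.8] rot [ 0.1 -0.1 39.5] t 31.8 w 0.614550461422917
```

>>> servo_tool(steps=[35,18,15,0,0,10,0,75,38,40,0,0,20,0,110,57,70,0,0,30,0,142,74,95,0,0,39.5,0,142,74,116,0,0,39.5,0,142,74,116,0,0,39.5,0])

```text
time: 32.55
eef_pos: [0.5328, -0.3602, 0.1178]
tool_rot: [179.9, 0.2, -57.5]
wrist_force: [-0.8, 0.0, -0.4]
width: 0.616
```

```bash
python3 - <<'E'
from h import *
go((.5332,-.3650,.025),-58,0,tcp=True)
E
```

```text
tcp target [ 0.5332 -0.365   0.025 ] shift [ 4.6  2.1 92.7] rot [0.1 0.2 0.5] t 32.55 w 0.6158833941648667
```

>>> servo_tool(steps=[3,1.5,20,0,0,0.5,0,3,1.5,45,0,0,0.5,0,3,1.5,65,0,0,0.5,0,3,1.5,80,0,0,0.5,0,3,1.5,88,0,0,0.5,0,3,1.5,90,0,0,0.5,0,3,1.5,90,0,0,0.5,0])

```text
time: 33.42
eef_pos: [0.5356, -0.3656, 0.0304]
tool_rot: [-179.9, -0.2, -58.0]
wrist_force: [0.2, 0.3, -1.8]
width: 0.612
```

```bash
python3 - <<'E'
from h import *
go((.5332,-.3650,.0155),-58,0,tcp=True)
print(arm.sense()['wrist_force'])
ov('scene',(.5315,-.3660),((.031,.009),(.0275,.019),(.0285,.051)),(390,240,450,310),8,'pics/r.png')
E
```

```text
tcp target [ 0.5332 -0.365   0.0155] shift [-1.8  1.7 14.8] rot [-0.1 -0.2 -0. ] t 33.425 w 0.6116054003631702
[ 0.24214165  0.25200008 -1.75163241]
```

View pics/r.png

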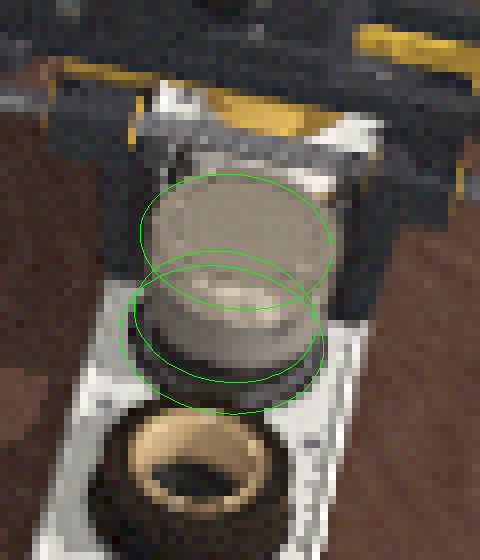

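>>> servo_tool(steps=[-1.8,1.5,6,0,0,0,0,-1.8,1.5,10,0,0,0,0,-1.8,1.5,13,0,0,0,0,-1.8,1.5,14.3,0,0,0,0,-1.8,1.5,14.3,0,0,0,0])

```text
time: 34.1
eef_pos: [0.5331, -0.3646, 0.0156]
tool_rot: [-180.0, -0.1, -58.0]
wrist_force: [0.3, -0.0, -0.9]
width: 0.619
```

```bash
python3 - <<'E'
from h import *
go((.5332,-.3650,.0152),-58,0,tcp=True)
print(arm.sense()['wrist_force'])
ov('scene',(.5315,-.3660),((.031,.009),(.0275,.009),(.0285,.041)),(390,240,450,310),8,'pics/r2.png')
E
```

```text
tcp target [ 0.5332 -0.365   0.0152] shift [0.4 0.1 0.4] rot [-0.  -0.1 -0. ] t 34.1 w 0.6185349804044015
[ 0.29581796 -0.02788428 -0.93519689]
```

View pics/r2.png

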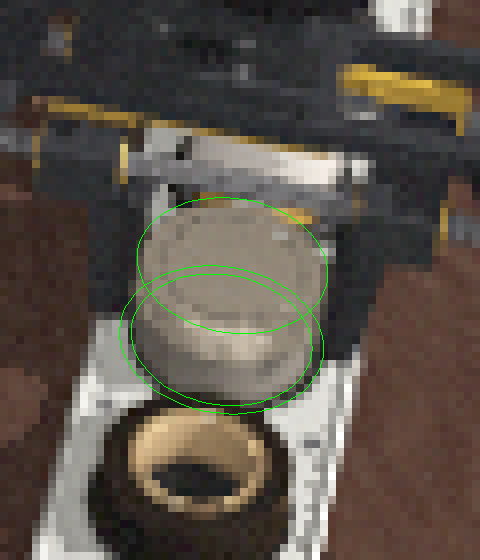

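>>> servo_tool(steps=[0,0,0.3,0,0,0,0,0,0,0.3,0,0,0,0.3,0,0,0.3,0,0,0,0.5,0,0,0,0,0,0,0.55,0,0,-15,0,0,0,0.55,0,0,-50,0,0,0,0.6,0,0,-110,0,0,0,1,-10,10,-170,0,0,0,1])

```text
time: 35.15
eef_pos: [0.5198, -0.3611, 0.1882]
tool_rot: [-179.9, -0.2, -58.0]
wrist_force: [0.4, -0.4, 0.6]
width: 0.99
```

>>> servo_tool(steps=[-50,0,-20,0,0,-8,1,-100,-10,-30,0,0,-16,1,-150,-20,-30,0,0,-24,1,-200,-40,-30,0,0,-32,1,-240,-60,-30,0,0,-40,1,-280,-80,-30,0,0,-48,1,-310,-100,-30,0,0,-56,1,-310,-100,-30,0,0,-56,1])

```text
time: 36.15
eef_pos: [0.4401, -0.0425, 0.2159]
tool_rot: [-180.0, -0.2, -1.7]
wrist_force: [0.9, -1.0, 1.3]
width: 0.999
```

```bash
python3 - <<'E'
from h import *
print(arm.sense()['eef_pos'])
P=[((.4722,-.4033),.029,.028),((.5315,-.3660),.0285,.041),((.5904,-.3288),.023,.083),((.6494,-.2914),.015,.065)]
for n,b,k in(('scene',(385,210,460,335),4.8),('top',(375,135,465,245),5.4)):
    im=arm.grab_frame(n)[:,:,::-1]
    cv2.imwrite(f'pics/s_{n}.png',cv2.resize(im[b[1]:b[3],b[0]:b[2]],None,fx=k,fy=k,interpolation=2))
    cv2.imwrite(f'pics/sraw_{n}.png',im)
E
```

```text
[ 0.44009588 -0.0424785   0.21585937]
```

View pics/s_scene.png

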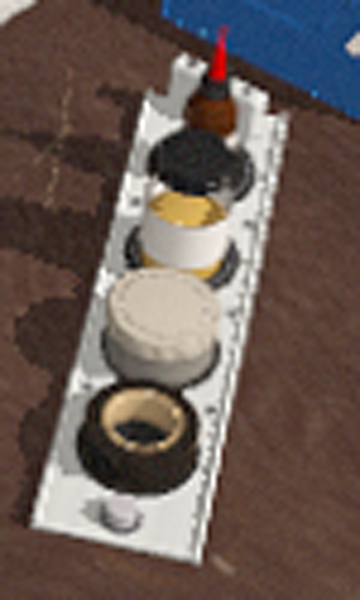

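View pics/s_top.png

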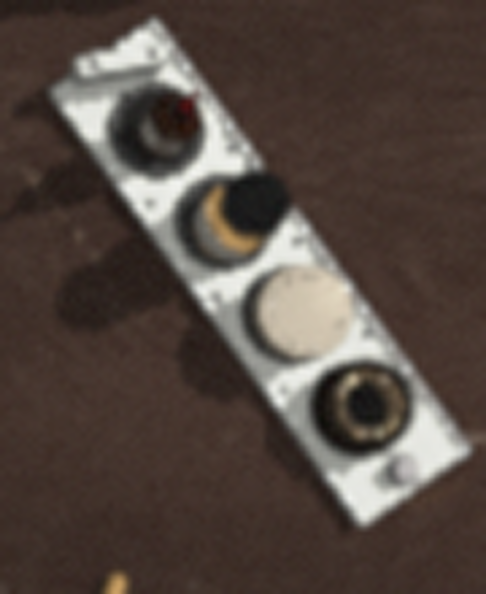

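```bash
python3 - <<'E'
from h import *
pads={'scene':[(.4732,-.4044),(.5328,-.3673),(.5919,-.3299),(.6502,-.2931)],'top':[(.4711,-.4021),(.5301,-.3646),(.5889,-.3277),(.6486,-.2897)]}
sh=[[(.029,.009),(.029,.028)],[(.0275,.009),(.0285,.041)],[(.023,.009),(.023,.06),(.02,.083)],[(.015,.009),(.015,.058),(.002,.113)]]
for n,b,k in(('scene',(390,215,450,330),10),('top',(380,140,460,235),10)):
    im=cv2.imread(f'pics/sraw_{n}.png');big=cv2.resize(im[b[1]:b[3],b[0]:b[2]],None,fx=k,fy=k,interpolation=2)
    for c,rs in zip(pads[n],sh):
        for r,z in rs:
            p=proj(n,circ(c,r,z))-b[:2];cv2.polylines(big,[((p+.5)*k).astype(np.int32)],True,(0,255,0),1)
    h=big.shape[0]//2+40
    cv2.imwrite(f'pics/t_{n}1.png',big[:h][:600]);cv2.imwrite(f'pics/t_{n}2.png',big[-560:])
E
```

```text
(no output)
```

View pics/t_scene1.png

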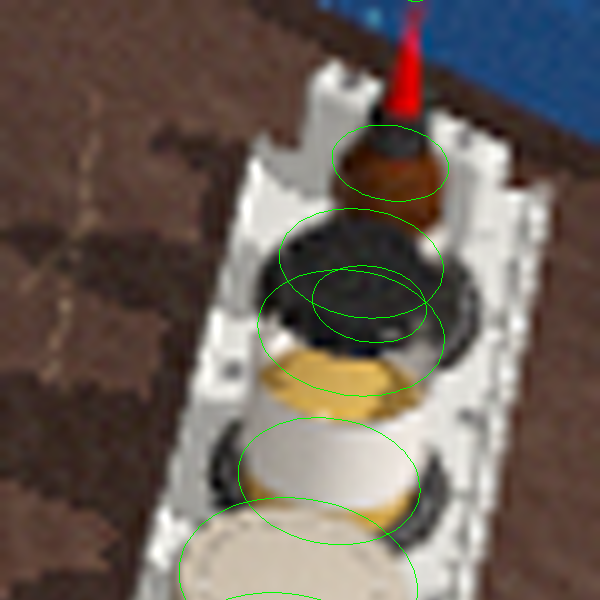

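View pics/t_scene2.png

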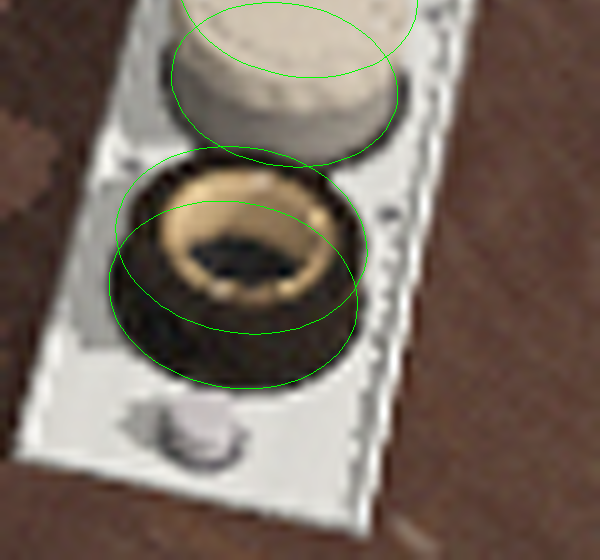

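View pics/t_top1.png

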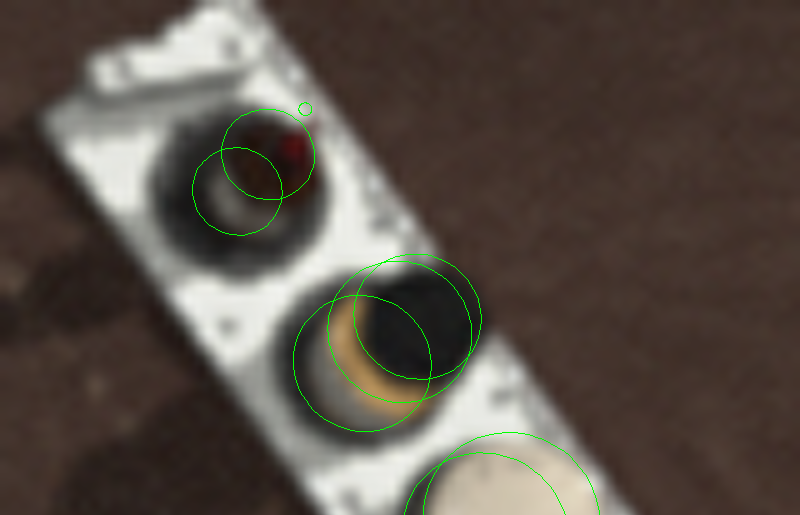

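View pics/t_top2.png

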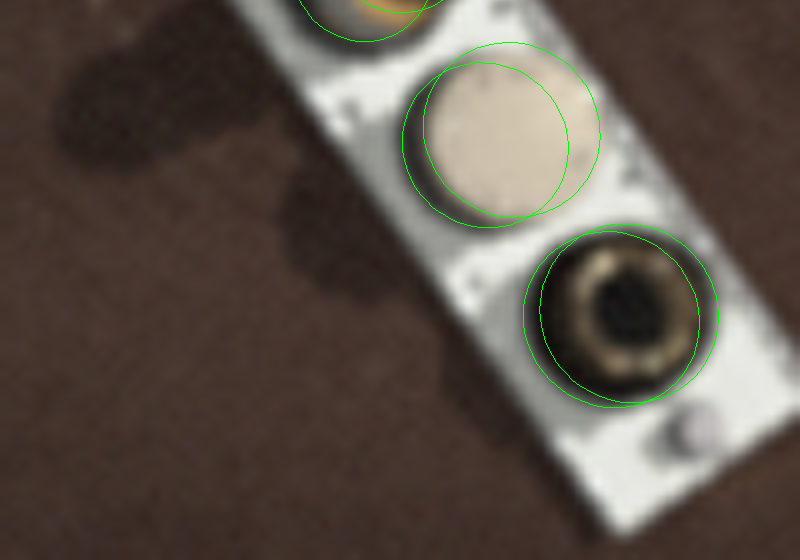

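```bash
python3 - <<'E'
from plant import arm
s=arm.sense();print(s['time'],s['wrist_force']);print(arm.job_done())
E
```

```text
36.25 [-0.04029272 -1.12123907 -0.86455474]
the job is handed in; nothing more can be done
None
```

All four consumables are standing upright on the rail, each on its own pad. From the stud to the block they run tape roll, grease tin, bead jar, oil bottle. I handed the job in at 36 s of the 128 s allowed, with the arm lifted well clear and the gripper open.

- **How each was gripped:** I tilted the gripper 45° for the oil bottle so its body stayed clear of the nozzle. The other three were gripped from straight above and set down with the fingers closing across the rail. The jar and tin were carried round the front of the testing machine, and the yellow tape roll was left alone.
- **Centring:** in the last pictures from both cameras, all four sit within about 2–3 mm of their pad centres. Each was compared with its pad in the same picture.
- **Forces:** the highest wrist force I saw was about 6 N, with no sign of unwanted contact.
- **Where checks disagreed:** the two cameras differed by about 2–4 mm at pad level. They differed more for the bottle's tall nozzle, where the top view read up to about 10 mm off. The tape roll may sit about 2 mm off centre across the rail, and I left it there.

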